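# Knock out jammed drawers and seat them in the tray

### The job

The drawers left in the yellow rack are jammed and have lost their pulls: without handling a drawer while it is still in its bay, use the push rod to push each one from behind, through the hole in the rack's back, out onto the landing shelf. Seat every drawer upright, flat and square, down in a pocket of the wooden tray, one to a pocket and lengthways in it (either way round), and lay the push rod back flat, wholly on its rubber mat. Leave the other things on the bench where they are.

Things in the scene. Friction and masses are not known exactly. Their poses are not given: they have to be found in the camera images.
- rack: Yellow drawer rack fixed to the bench, 158 (x) x 289 (y) x 52 mm high. Origin: centre of underside; +x is its front, facing away from the robot, -x its back. Four open-topped bays at y = -111, -37, 37, 111 mm. In front of them, at floor level (12 mm up), a landing shelf runs from the bay mouths (x = 15) to a lip 8 mm high (inner face x = 73): a drawer's full travel is 59 mm, ending on the shelf.
- tray: Flat brown wooden tray fixed to the bench, 209 mm (x) by 149 mm (y), 14 mm high, with four equal rectangular pockets (2 by 2), each 89 mm long (along the tray's x), 53 mm wide and 8 mm deep. Origin: centre of its underside. Pocket pitch 104 mm in x, 80 mm in y.
- mat: Black rubber mat fixed to the bench, 240 mm (x) by 130 mm (y), 3 mm thick; the push rod's place. Origin: centre of its underside.
- rod: Push rod, lying flat: a steel grip block 40 mm long (x), 28 mm wide (y), 28 mm high, with a 12 mm round aluminium pin sticking 82 mm out of its +x face, at mid-height (14 mm above the underside). Mass about 0.25 kg, balanced within the block. Origin: centre of the block's underside.
- rod_tip (a point): Free end of the rod's pin, on its axis, 102 mm in x from the block's centre; same axes as the rod.
- pocket0 (a point): Centre of the floor of the tray's pocket at -x, -y of the tray (floor 6 mm above the bench, rim 14 mm); axes as the tray, the pocket's long side along x.
- pocket1 (a point): Centre of the floor of the tray's pocket at -x, +y of the tray (floor 6 mm above the bench, rim 14 mm); axes as the tray, the pocket's long side along x.
- pocket2 (a point): Centre of the floor of the tray's pocket at +x, -y of the tray (floor 6 mm above the bench, rim 14 mm); axes as the tray, the pocket's long side along x.
- pocket3 (a point): Centre of the floor of the tray's pocket at +x, +y of the tray (floor 6 mm above the bench, rim 14 mm); axes as the tray, the pocket's long side along x.
- hole0 (a point): Centre of the access hole (28 mm wide, 24 high, panel 8 thick) on the outer face of the rack's back behind bay 0 (0 at -y, 3 at +y), 30 mm above the bench; axes as the rack, push along +x. A jammed drawer's back is 9 mm in. Bay 51 mm wide, its walls and 23 mm dividers 40 mm above its floor. A spring clip holds the drawer: 3 to 8 N to push over the first 35 mm, then about 1 N.
- drawer0: Grey plastic drawer, an open-topped box 84 mm long (x), 48 mm wide (y), 36 mm high, 3 mm walls, about 0.16 kg, its pull broken off, small stock glued in the bottom. Origin: centre of its underside. Starts jammed at the back of one of the rack's bays, its +x face flush with the bay's mouth (origin at x = -28 mm of the rack); may be absent.
- hole1 (a point): Centre of the access hole (28 mm wide, 24 high, panel 8 thick) on the outer face of the rack's back behind bay 1 (0 at -y, 3 at +y), 30 mm above the bench; axes as the rack, push along +x. A jammed drawer's back is 9 mm in. Bay 51 mm wide, its walls and 23 mm dividers 40 mm above its floor. A spring clip holds the drawer: 3 to 8 N to push over the first 35 mm, then about 1 N.
- drawer1: Grey plastic drawer, an open-topped box 84 mm long (x), 48 mm wide (y), 36 mm high, 3 mm walls, about 0.16 kg, its pull broken off, small stock glued in the bottom. Origin: centre of its underside. Starts jammed at the back of one of the rack's bays, its +x face flush with the bay's mouth (origin at x = -28 mm of the rack); may be absent.
- hole2 (a point): Centre of the access hole (28 mm wide, 24 high, panel 8 thick) on the outer face of the rack's back behind bay 2 (0 at -y, 3 at +y), 30 mm above the bench; axes as the rack, push along +x. A jammed drawer's back is 9 mm in. Bay 51 mm wide, its walls and 23 mm dividers 40 mm above its floor. A spring clip holds the drawer: 3 to 8 N to push over the first 35 mm, then about 1 N.
- drawer2: Grey plastic drawer, an open-topped box 84 mm long (x), 48 mm wide (y), 36 mm high, 3 mm walls, about 0.16 kg, its pull broken off, small stock glued in the bottom. Origin: centre of its underside. Starts jammed at the back of one of the rack's bays, its +x face flush with the bay's mouth (origin at x = -28 mm of the rack); may be absent.
- hole3 (a point): Centre of the access hole (28 mm wide, 24 high, panel 8 thick) on the outer face of the rack's back behind bay 3 (0 at -y, 3 at +y), 30 mm above the bench; axes as the rack, push along +x. A jammed drawer's back is 9 mm in. Bay 51 mm wide, its walls and 23 mm dividers 40 mm above its floor. A spring clip holds the drawer: 3 to 8 N to push over the first 35 mm, then about 1 N.
- drawer3: Grey plastic drawer, an open-topped box 84 mm long (x), 48 mm wide (y), 36 mm high, 3 mm walls, about 0.16 kg, its pull broken off, small stock glued in the bottom. Origin: centre of its underside. Starts jammed at the back of one of the rack's bays, its +x face flush with the bay's mouth (origin at x = -28 mm of the rack); may be absent.
- jar: Bystander: jar, 64 mm across, 85 mm high. Origin: centre of its underside.
- tape: Bystander: roll of tape lying flat, 90 mm across, 25 mm high. Origin: centre of its underside.
- screwdriver: Bystander: screwdriver lying flat. Origin: about its middle.
- meter: Bystander: hand multimeter lying flat, 150 x 75 x 35 mm. Origin: centre of its underside.
- board: Bystander: circuit board lying flat, 100 x 70 mm, up to 16 mm high. Origin: centre of its underside.
- mug: Bystander: white mug, 76 mm across, 90 mm high. Origin: centre of its underside.

How it is judged (in metres and radians):
On the way:
1. every drawer present has been pushed out of its bay (at least 45 mm forward, or already taken away from the rack) ((x of drawer0 in the frame of rack above 0.017 m or horizontal distance between drawer0 and rack above 0.2 m) and (x of drawer1 in the frame of rack above 0.017 m or horizontal distance between drawer1 and rack above 0.2 m) and (x of drawer2 in the frame of rack above 0.017 m or horizontal distance between drawer2 and rack above 0.2 m) and (x of drawer3 in the frame of rack above 0.017 m or horizontal distance between drawer3 and rack above 0.2 m)), for 0.1 s.
At the end, for the whole second after the job is handed in: Each drawer rests in a tray pocket of its own: within 6 mm of its centre, 3 mm of its floor, 0.05 rad of upright and 0.09 rad of lengthways, at rest. The rod lies flat and at rest on the mat, block centre and pin tip within its edges (((horizontal distance between drawer0 and pocket0 below 0.006 m and z of drawer0 in the frame of pocket0 between -0.003 and 0.003 m and angle between the x axis of drawer0 and the x axis of pocket0, either way round below 0.09 rad) or (horizontal distance between drawer0 and pocket1 below 0.006 m and z of drawer0 in the frame of pocket1 between -0.003 and 0.003 m and angle between the x axis of drawer0 and the x axis of pocket1, either way round below 0.09 rad) or (horizontal distance between drawer0 and pocket2 below 0.006 m and z of drawer0 in the frame of pocket2 between -0.003 and 0.003 m and angle between the x axis of drawer0 and the x axis of pocket2, either way round below 0.09 rad) or (horizontal distance between drawer0 and pocket3 below 0.006 m and z of drawer0 in the frame of pocket3 between -0.003 and 0.003 m and angle between the x axis of drawer0 and the x axis of pocket3, either way round below 0.09 rad)) and ((horizontal distance between drawer1 and pocket0 below 0.006 m and z of drawer1 in the frame of pocket0 between -0.003 and 0.003 m and angle between the x axis of drawer1 and the x axis of pocket0, either way round below 0.09 rad) or (horizontal distance between drawer1 and pocket1 below 0.006 m and z of drawer1 in the frame of pocket1 between -0.003 and 0.003 m and angle between the x axis of drawer1 and the x axis of pocket1, either way round below 0.09 rad) or (horizontal distance between drawer1 and pocket2 below 0.006 m and z of drawer1 in the frame of pocket2 between -0.003 and 0.003 m and angle between the x axis of drawer1 and the x axis of pocket2, either way round below 0.09 rad) or (horizontal distance between drawer1 and pocket3 below 0.006 m and z of drawer1 in the frame of pocket3 between -0.003 and 0.003 m and angle between the x axis of drawer1 and the x axis of pocket3, either way round below 0.09 rad)) and ((horizontal distance between drawer2 and pocket0 below 0.006 m and z of drawer2 in the frame of pocket0 between -0.003 and 0.003 m and angle between the x axis of drawer2 and the x axis of pocket0, either way round below 0.09 rad) or (horizontal distance between drawer2 and pocket1 below 0.006 m and z of drawer2 in the frame of pocket1 between -0.003 and 0.003 m and angle between the x axis of drawer2 and the x axis of pocket1, either way round below 0.09 rad) or (horizontal distance between drawer2 and pocket2 below 0.006 m and z of drawer2 in the frame of pocket2 between -0.003 and 0.003 m and angle between the x axis of drawer2 and the x axis of pocket2, either way round below 0.09 rad) or (horizontal distance between drawer2 and pocket3 below 0.006 m and z of drawer2 in the frame of pocket3 between -0.003 and 0.003 m and angle between the x axis of drawer2 and the x axis of pocket3, either way round below 0.09 rad)) and ((horizontal distance between drawer3 and pocket0 below 0.006 m and z of drawer3 in the frame of pocket0 between -0.003 and 0.003 m and angle between the x axis of drawer3 and the x axis of pocket0, either way round below 0.09 rad) or (horizontal distance between drawer3 and pocket1 below 0.006 m and z of drawer3 in the frame of pocket1 between -0.003 and 0.003 m and angle between the x axis of drawer3 and the x axis of pocket1, either way round below 0.09 rad) or (horizontal distance between drawer3 and pocket2 below 0.006 m and z of drawer3 in the frame of pocket2 between -0.003 and 0.003 m and angle between the x axis of drawer3 and the x axis of pocket2, either way round below 0.09 rad) or (horizontal distance between drawer3 and pocket3 below 0.006 m and z of drawer3 in the frame of pocket3 between -0.003 and 0.003 m and angle between the x axis of drawer3 and the x axis of pocket3, either way round below 0.09 rad)) and angle between each of drawer0, drawer1, drawer2, drawer3's own z axis and vertical below 0.05 rad and linear speed of each of drawer0, drawer1, drawer2, drawer3, rod below 0.02 m/s and x of rod in the frame of mat between -0.12 and 0.12 m and x of rod_tip in the frame of mat between -0.12 and 0.12 m and y of rod in the frame of mat between -0.065 and 0.065 m and y of rod_tip in the frame of mat between -0.065 and 0.065 m and z of rod in the frame of mat below 0.008 m and angle between rod's own x axis and vertical above 1.4 rad); the robot touches nothing.
It fails at once if a drawer handled by the fingers while still in its bay ((contact force between the fingers and drawer0 above 1 N and x of drawer0 in the frame of rack between -0.045 and 0.005 m and y of drawer0 in the frame of rack between -0.125 and 0.125 m and z of drawer0 in the frame of rack below 0.025 m) or (contact force between the fingers and drawer1 above 1 N and x of drawer1 in the frame of rack between -0.045 and 0.005 m and y of drawer1 in the frame of rack between -0.125 and 0.125 m and z of drawer1 in the frame of rack below 0.025 m) or (contact force between the fingers and drawer2 above 1 N and x of drawer2 in the frame of rack between -0.045 and 0.005 m and y of drawer2 in the frame of rack between -0.125 and 0.125 m and z of drawer2 in the frame of rack below 0.025 m) or (contact force between the fingers and drawer3 above 1 N and x of drawer3 in the frame of rack between -0.045 and 0.005 m and y of drawer3 in the frame of rack between -0.125 and 0.125 m and z of drawer3 in the frame of rack below 0.025 m)).
It fails at once if a bystander disturbed (moved more than 30 mm) (distance of any of jar, tape, screwdriver, meter, board, mug from where it was at the start of the episode above 0.03 m).
Of drawer0, drawer1, drawer2, drawer3 only 3 to 4 are there at a start; the rules pass over those that are not, and their reading is None.
At some moment in a run one of rod may be knocked a few centimetres aside while the robot is not near it.
Once in a run the grip may slacken for a moment while it holds something.
It also fails if it takes over 210 s, if anything falls off the work surface, if the arm or the gripper's body presses on something with over 40 N, if the wrist force passes 120 N, or if a joint passes its speed limit or range.

### The arm

A 6-joint arm with a two-finger parallel gripper is mounted at the origin on the work surface. World frame = base frame: x ahead of the robot, y to its left, z up, the work surface at z = 0. Lengths are in m, angles in degrees, forces in N, time in s.
With the tool pointing down it reaches from about 0.375 to 0.75 m from the base axis. Payload 9 kg.
Tool frame: the origin (TCP) lies on the centre line of the jaws, within the pads' length; the fingertips stand 17 mm ahead of it and the grasp point (between the pads) lies 2 mm behind it; z points along the fingers, y is the line along which they close (so a half turn about z gives the same grasp; the last joint's range is limited). The gripper opens to 85 mm and grips with 20 to 120 N. Pads are 22 mm wide; open, the fingers measure 114 mm over their backs; the gripper's body (76 mm by 85 mm) begins 54 mm behind the grasp point. The pads swing forward as they close: fully open they stand 13 mm farther back than shut.
Start: joints at [61.667, 5.964, 5.575, 89.605, 0, 77.527], TCP at [0.164, 0.577, 0.248] pointing down, gripper open.
Joint ranges: [-171.21, 171.21], [-48.23, 106.86], [-62.78, 66.21], [-105.2, 120.99], [-86.42, 89.51], [-180, 180]. Speed limits (degrees/s): [127.2, 127.2, 147.25, 180, 180, 180].

### API

Orientations are given as [roll, pitch, yaw] about the fixed x, y, z axes, in that order (R = Rz(yaw) Ry(pitch) Rx(roll)).
In Python, from workcell import r gives the robot as it stands.
- The arm moves only by the tool jog_arm, called after "Emit:" in YAML: its name, and indented under it one key for each argument. Schema: {"type":"object","properties":{"motion":{"type":"object","properties":{"aperture":{"type":"array","items":{"type":"number"},"minItems":1,"maxItems":10},"sx":{"type":"array","items":{"type":"number"},"minItems":1,"maxItems":10},"sy":{"type":"array","items":{"type":"number"},"minItems":1,"maxItems":10},"sz":{"type":"array","items":{"type":"number"},"minItems":1,"maxItems":10},"drx":{"type":"array","items":{"type":"number"},"minItems":1,"maxItems":10},"dry":{"type":"array","items":{"type":"number"},"minItems":1,"maxItems":10},"drz":{"type":"array","items":{"type":"number"},"minItems":1,"maxItems":10}},"additionalProperties":false,"required":["aperture","sx","sy","sz","drx","dry","drz"]},"force":{"type":"number"},"only":{"type":"string"},"quiet":{"type":"boolean"},"lines":{"type":"string"}},"required":["motion"],"additionalProperties":false}. motion is an object with one list for each field, all of the same length, 1 to 10, a row being the entries at one place: aperture (the opening from 0.0 (shut) to 1.0 (fully open)), sx, sy, sz (the shift in m), drx, dry, drz (a rotation vector in degrees); each row shifts and turns the commanded pose from where the row before left it, along the tool's axes as they then stand; what a row does not reach is not made up. A row lasts 1/10 s, in which the tool goes at most 0.05 m and 8.59 degrees, less where a joint would pass 70% of its speed; a pose out of reach is approached as far as the arm can. The fingers move at their own pace and stop on an object; force is the grip in N (left out, the last holds). Time passes only in rows, so rows that do not move let the fingers close. The tool returns the time, the measured TCP pose, the force, the opening and the grip force at its end. only (a regular expression) keeps the lines of the reply that match it, lines (a string "A,B") keeps lines A to B, and quiet returns only ok. Input that does not fit is refused with a message, and nothing moves.
- r.sense(): the state, without advancing time (a new reading comes with each control period).
- r.read_camera(name): name is "side" or "top"; returns a dict with "img" (384x512x3 uint8, red, green, blue), "z_map" (384x512 float32, m along the optical axis (not along the pixel's ray), 0 where there is no reading), "fx", "fy", "cx", "cy" (pixels), "R" (3x3) and "t" (3): a world point X has camera coordinates R X + t. Camera axes: x right, y down, z forward; pixel columns grow to the right and rows downward; lengths in m; the calibration is good to about 2 mm. A picture is of the moment at which its call begins.
- r.close_job(): hands the job in; it is judged then, once.
The state is a dict: "t": time; "qpos": joint angles; "qd": joint speeds; "joint_torque": joint torques, N m; "tcp_pos": TCP position; "tool_rot": TCP orientation; "wrist_force": force on the tool from outside, world axes, zero at the start; "torque": the same for the moment, N m; "width": opening from 0.0 (shut) to 1.0 (fully open); "grip_force": force on a finger pad.
Only numpy, scipy, OpenCV 4.12 (cv2) and the standard library are available. Lean on these libraries where they do the work, as an engineer would, in place of code of your own. Each camera call takes 0.05 s, during which the arm holds its last target. There are 200 camera calls.

## Working session

There is one attempt and no reset: what is moved stays moved. The work goes in short steps, Python scripts to look and compute and a tool call to move; the robot and the scene stay as the last step left them, time stands still between calls to the robot, and variables do not carry over. Pictures are saved under pics/ and viewed, at most 17 in all, crops included, and the job is handed in when it is done.

```bash
ls; mkdir -p pics
```

Create h.py:
```python
import numpy as np, cv2
from workcell import r
def cam(n):
    return r.read_camera(n)
def cloud(c):
    z=c["z_map"].astype(float); v,u=np.mgrid[:z.shape[0],:z.shape[1]]
    P=np.stack([(u-c["cx"])/c["fx"]*z,(v-c["cy"])/c["fy"]*z,z],-1)
    W=(P-np.array(c["t"]))@np.array(c["R"]); W[z==0]=np.nan
    return W
def pix(c,u,v,h):
    R=np.array(c["R"]);t=np.array(c["t"]);o=-R.T@t
    d=R.T@np.array([(u-c["cx"])/c["fx"],(v-c["cy"])/c["fy"],1]); return o+d*(h-o[2])/d[2]
```

Run:
```python
from h import *
import pickle
for n in("top","side"):
    c=cam(n); cv2.imwrite(f"pics/{n}0.png",cv2.resize(c["img"][:,:,::-1],(800,600),interpolation=cv2.INTER_CUBIC)); pickle.dump(c,open(n+"0.pkl","wb"))
    R=np.array(c["R"]);print(n,-R.T@c["t"],R.round(2).tolist(),c["fx"],c["cx"],c["cy"])
print(r.sense())
```

```text
pics
workcell.py
top [ 0.51678293 -0.01060479  1.44498119] [[0.01, -1.0, -0.01], [-1.0, -0.01, -0.06], [0.06, 0.01, -1.0]] 451.32089956115567 257.4919801034558 187.13925738209417
side [ 0.35172815 -0.98418687  0.84209057] [[0.97, -0.26, 0.01], [-0.15, -0.59, -0.79], [0.21, 0.76, -0.61]] 371.04493347419975 255.54058141555353 189.1893296970426
{'t': 0.1, 'qpos': array([ 6.16668309e+01,  5.99531103e+00,  5.53083840e+00,  8.96044003e+01,
       -8.96326433e-04,  7.75274500e+01]), 'qd': array([ 0.15213715,  0.01648672,  0.12599853, -0.2884091 , -0.00467563,
       -0.00392079]), 'joint_torque': array([ 5.87774062e-03, -5.58206034e+01,  5.04720604e+01,  1.28607775e-02,
       -3.04522619e-04, -2.89969273e-05]), 'tcp_pos': array([0.16382963, 0.57690698, 0.24759241]), 'tool_rot': array([-1.79932559e+02, -1.39994445e-02,  1.64139373e+02]), 'wrist_force': array([-0.38375868,  0.28310151, -0.30951097]), 'torque': array([-0.07477649, -0.01152699, -0.03661724]), 'grip_force': 0.0, 'width': 1.0016354348808576}
```

View pics/top0.png

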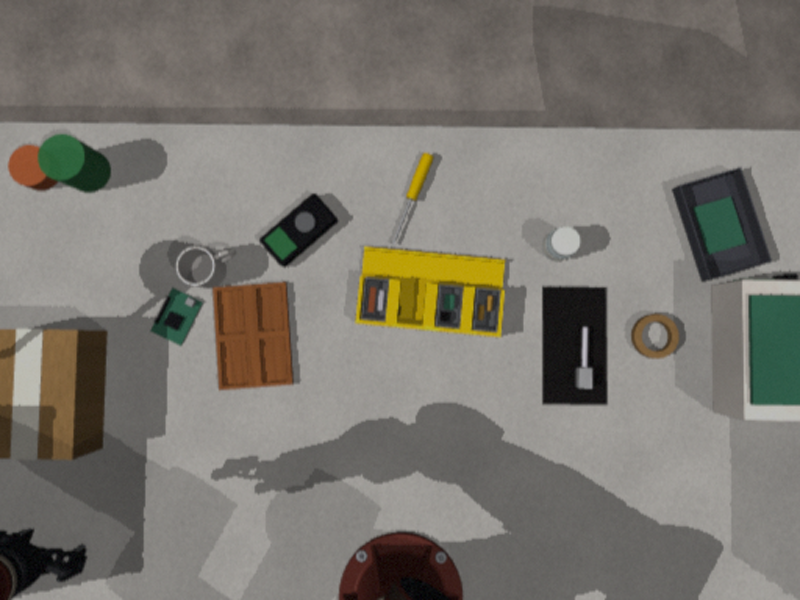

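View pics/side0.png

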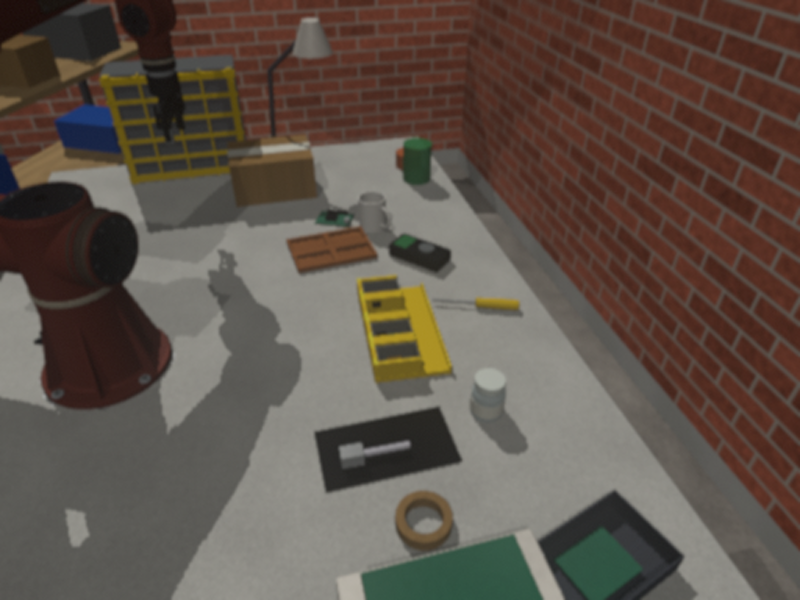

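The top view (800x600 picture) shows the rack at about (432,290), with drawers in bays 3, 1 and 0 and bay 2 (at 410,300) empty. The tray is at (253,335), the mat at (575,345), and the rod lies on the mat with its block at (584,377) and its pin toward +x. The side view shows the same layout.

Add to h.py:
```python
def rect(P):
    (c,s,a)=cv2.minAreaRect((P[:,:2]*1000).astype(np.float32)); return np.round(c,1),np.round(s,1),round(a,2)
def clean(m):
    m=cv2.morphologyEx(m.astype(np.uint8),cv2.MORPH_OPEN,np.ones((2,2)))
    n,l,s,_=cv2.connectedComponentsWithStats(m); return l==1+np.argmax(s[1:,4])
```

Run:
```python
from h import *
import pickle
c=pickle.load(open("top0.pkl","rb")); W=cloud(c); h=cv2.cvtColor(c["img"],cv2.COLOR_RGB2HSV); H,S,V=[h[...,i] for i in range(3)]
v,u=np.mgrid[:384,:512]
def box(a,b,c_,d): return (u>a*.64)&(u<b*.64)&(v>c_*.64)&(v<d*.64)
g=np.isfinite(W[...,2])
print("bench z",np.nanmedian(W[box(300,350,400,420)][:,2]), g.mean())
for n,m in dict(rack=box(345,520,235,345)&(S>150)&(H>18)&(H<35),tray=box(200,305,270,400)&(S>110)&(H<15),mat=box(530,620,275,415)&(V<60)).items():
    m=clean(m&g); P=W[m]; print(n,m.sum(),rect(P),np.percentile(P[:,2],[2,50,98]).round(4))
m=box(565,605,315,395)&(W[...,2]>0.014); P=W[m];print(m.sum(),P[:,2].max(),rect(P)); b=P[P[:,2]>.024]; print(len(b),rect(b),b.mean(0)); 
im=c["img"][:,:,::-1]
a=cv2.resize(im[150:260,130:200],None,fx=5,fy=5,interpolation=cv2.INTER_CUBIC);b=cv2.resize(im[150:260,222:332],None,fx=5,fy=5,interpolation=cv2.INTER_CUBIC)
d=cv2.resize(im[150:260,340:395],None,fx=5,fy=5,interpolation=cv2.INTER_CUBIC)
cv2.imwrite("pics/crop1.png",cv2.resize(np.hstack([a[:,:],b[:,:]]),(800,489)))
# board edges for bystanders heights
for n,q in dict(jar=(565,240),tape=(672,320),meter=(300,230),board=(178,317),mug=(190,250)).items():
    uu,vv=int(q[0]*.64),int(q[1]*.64); print(n,W[vv,uu].round(3))
```

```text
bench z -0.000589586434227839 0.9959869384765625
rack 3191 (array([585.3, -59.8]), array([285.6, 156. ]), 78.01) [nan nan nan]
tray 3043 (array([508.7, 306.1]), array([207.9, 146.2]), 5.39) [nan nan nan]
mat 2700 (array([nan, nan]), array([0., 0.]), 0.0) [nan nan nan]
217 0.03765362174228987 (array([ 475.4, -361.1]), array([ 27.7, 118.6]), 89.87)
133 (array([ 473.8, -361.1]), array([ 27.7, 115.4]), 89.87) [ 0.44317564 -0.36136982  0.03006042]
jar [ 0.706 -0.31   0.08 ]
tape [ 0.556 -0.548 -0.001]
meter [0.724 0.21  0.043]
board [0.549 0.463 0.013]
mug [0.675 0.419 0.083]
```

View pics/crop1.png

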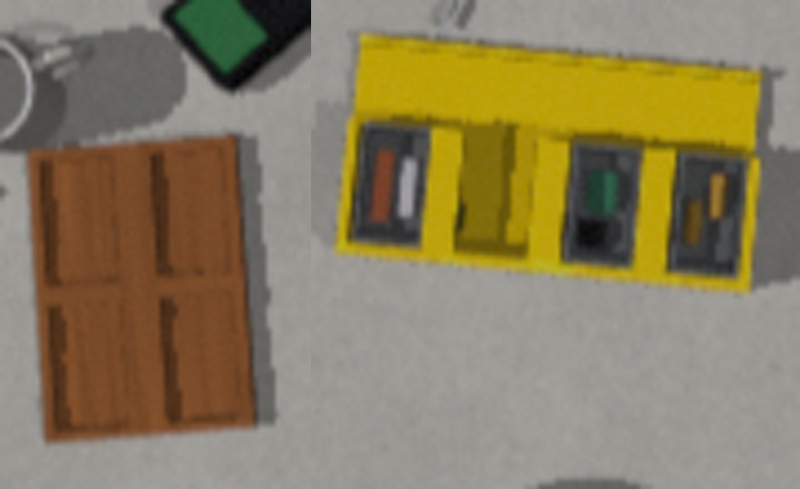

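Add to h.py:
```python
from scipy.optimize import minimize
def proj(c,X):
    q=np.asarray(X)@np.array(c["R"]).T+np.array(c["t"]); return np.stack([c["fx"]*q[:,0]/q[:,2]+c["cx"],c["fy"]*q[:,1]/q[:,2]+c["cy"]],-1)
def render(c,boxes,p,z0=0):
    s=6; im=np.zeros((384*s,512*s),np.uint8); a=np.radians(p[2]); R=np.array([[np.cos(a),-np.sin(a)],[np.sin(a),np.cos(a)]])
    for x0,x1,y0,y1,zl,zh in boxes:
        C=np.array([[x,y,z] for x in(x0,x1) for y in(y0,y1) for z in(zl,zh)],float)/1000
        C[:,:2]=C[:,:2]@R.T+np.array(p[:2])/1000; C[:,2]+=z0
        q=(proj(c,C)+.5)*s-.5
        cv2.fillConvexPoly(im,cv2.convexHull((q*16).round().astype(np.int32)),255,shift=4)
    return cv2.resize(im,(512,384),interpolation=cv2.INTER_AREA)/255.
def fit(c,boxes,mask,p0,z0=0):
    f=lambda p:np.abs(render(c,boxes,p,z0)-mask).sum()
    for st in(15,4):
        o=minimize(f,p0,method="Nelder-Mead",options=dict(initial_simplex=[p0]+[np.array(p0)+st*np.eye(3)[i]*[1,1,.4][i] for i in range(3)],xatol=.05,fatol=.05)); p0=o.x
    return o.x.round(2),round(o.fun,1),round(mask.sum(),0)
RACK=[(-79,15,-144.5,144.5,0,52),(15,79,-144.5,144.5,0,12),(73,79,-144.5,144.5,0,20)]
TRAY=[(-104.5,104.5,-74.5,74.5,0,14)]
ROD=[(-20,20,-14,14,0,28),(20,102,-6,6,8,20)]
MAT=[(-120,120,-65,65,0,3)]
def big(m):
    n,l,s,_=cv2.connectedComponentsWithStats(m.astype(np.uint8)); m=l==1+np.argmax(s[1:,4])
    return m
def fill(m):
    ct,_=cv2.findContours(m.astype(np.uint8),0,2); o=np.zeros(m.shape,np.uint8); cv2.drawContours(o,ct,-1,1,-1); return o.astype(float)
def hsv(c): h=cv2.cvtColor(c["img"],cv2.COLOR_RGB2HSV).astype(int); return h[...,0],h[...,1],h[...,2]
```

Run:
```python
from h import *
import pickle
for n in("top","side"):
    c=pickle.load(open(n+"0.pkl","rb")); H,S,V=hsv(c)
    B=lambda b,p,pad=10: cv2.dilate((render(c,b,p)>0).astype(np.uint8),np.ones((pad,pad)))>0
    for k,b,p,f in (("rack",RACK,(585,-60,-12),lambda:(S>120)&(H>18)&(H<35)),("tray",TRAY,(508,306,5.4),lambda:(S>95)&(H<18)),("mat",MAT,(511,-345,0),lambda:V<60)):
        m=fill(big(f()&B(b,p))); print(n,k,fit(c,b,m,p))
    m=fill(big((V>90)&B(ROD,(443,-361,0),12))); print(n,"rod",fit(c,ROD,m,(443,-361,0),.003))
```

```text
top rack (array([606.25, -53.35,  -4.97]), np.float64(214.8), np.float64(4459.0))
top tray (array([511.82, 308.5 ,   5.31]), np.float64(85.3), np.float64(3084.0))
top mat (array([ 503.93, -347.52,    0.81]), np.float64(161.3), np.float64(2967.0))
top rod (array([ 435.44, -362.61,   -1.4 ]), np.float64(70.2), np.float64(213.0))
side rack (array([606.25, -52.42,  -5.67]), np.float64(383.6), np.float64(2641.0))
side tray (array([514.5 , 311.66,   4.7 ]), np.float64(135.6), np.float64(1035.0))
side mat (array([ 5.0309e+02, -3.4632e+02, -3.0000e-02]), np.float64(278.9), np.float64(3106.0))
side rod (array([ 437.09, -357.22,   -4.56]), np.float64(159.4), np.float64(270.0))
```

Create ov.py:
```python
from h import *
def overlay(c,items,u0,u1,v0,v1,k,fn):
    im=cv2.resize(c["img"][v0:v1,u0:u1,::-1],None,fx=k,fy=k,interpolation=cv2.INTER_CUBIC)
    for boxes,p,z0 in items:
        a=np.radians(p[2]); R=np.array([[np.cos(a),-np.sin(a)],[np.sin(a),np.cos(a)]])
        for x0,x1,y0,y1,zl,zh in boxes:
            for z in (zh,):
                C=np.array([[x0,y0,z],[x1,y0,z],[x1,y1,z],[x0,y1,z]],float)/1000; C[:,:2]=C[:,:2]@R.T+np.array(p[:2])/1000; C[:,2]+=z0
                q=(proj(c,C)+.5-[u0,v0])*k-.5; cv2.polylines(im,[q.round().astype(np.int32)],True,(255,0,255),1)
    cv2.imwrite(fn,im)
```

Run:
```python
from ov import *
import pickle
c=pickle.load(open("top0.pkl","rb"))
D=[(-70,14,y-24,y+24,12,48) for y in(-111,-37,37,111)]
P=[(-104+52+s-44.5+0,0,0,0,0,0) for s in ()]
PK=[(sx*52-44.5,sx*52+44.5,sy*40-26.5,sy*40+26.5,0,14) for sx in(-1,1) for sy in(-1,1)]
overlay(c,[(RACK+D,(606.2,-53.3,-5),0),(TRAY+PK,(511.8,308.5,5.3),0),(MAT,(504,-347.5,.8),0),(ROD,(435.4,-362.6,-1.4),.003)],130,395,145,265,3,"pics/ov.png")
```

```text
(no output)
```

View pics/ov.png

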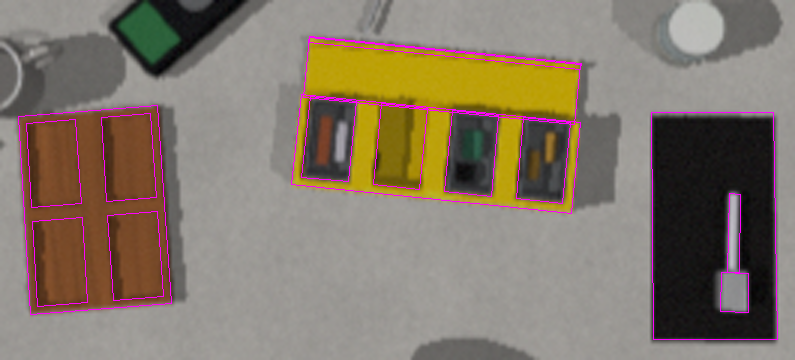

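The overlay matches: the rack edges, the drawers in bays 0, 1 and 3, the tray pockets, the mat and the rod block all sit under their outlines. Next I'll move to the rod.

Create d.py:
```python
# d.py x y z yaw : world target (m, deg) -> rz turn, then shift in tool axes after the turn
import sys
from h import *
from scipy.spatial.transform import Rotation as Ro
def delta(x,y,z,yaw):
    s=r.sense(); Rc=Ro.from_euler("xyz",s["tool_rot"],degrees=True); Rt=Ro.from_euler("xyz",[180,0,yaw],degrees=True)
    print("rot",(Rc.inv()*Rt).as_rotvec(degrees=True).round(2),"shift",Rt.inv().apply(np.array([x,y,z])-s["tcp_pos"]).round(4),"t",s["t"],"w",round(s["width"],3))
if __name__=="__main__": delta(*map(float,sys.argv[1:5]))
```

```text
(no output)
```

Emit:
jog_arm:
  motion: {"aperture":[1,1,1,1,1,1,1,1,1,1],"sx":[-0.032,-0.032,-0.032,-0.032,-0.032,-0.032,-0.032,-0.032,-0.032,-0.032],"sy":[-0.032,-0.032,-0.032,-0.032,-0.032,-0.032,-0.032,-0.032,-0.032,-0.032],"sz":[0,0,0,0,0,0,0,0,0,0],"drx":[0,0,0,0,0,0,0,0,0,0],"dry":[0,0,0,0,0,0,0,0,0,0],"drz":[-7.3,-7.3,0,0,0,0,0,0,0,0]}

```text
t: 1.1
tcp_pos: [0.4641, 0.2381, 0.2481]
tool_rot: [180.0, -0.0, 178.7]
wrist_force: [1.2, 0.5, -1.0]
width: 1.001
grip_force: 0.0
```

```bash
python3 d.py 0.435 -0.361 0.2 178.6
```

```text
rot [ 0.01 -0.01  0.13] shift [ 0.0145 -0.5996  0.0481] t 1.1 w 1.001
```

Emit:
jog_arm:
  motion: {"aperture":[1,1,1,1,1,1,1,1,1,1],"sx":[0,0,0,0,0,0,0,0,0,0],"sy":[-0.04,-0.048,-0.048,-0.048,-0.048,-0.048,-0.048,-0.048,-0.048,-0.048],"sz":[0,0,0,0,0,0,0,0,0,0],"drx":[0,0,0,0,0,0,0,0,0,0],"dry":[0,0,0,0,0,0,0,0,0,0],"drz":[0,0,0,0,0,0,0,0,0,0]}

```text
t: 2.1
tcp_pos: [0.4522, -0.2342, 0.2481]
tool_rot: [180.0, 0.0, 178.7]
wrist_force: [0.0, -0.1, 0.6]
width: 1.002
grip_force: 0.0
```

Emit:
jog_arm:
  motion: {"aperture":[1,1,1,1,1,1],"sx":[0.007,0.007,0,0,0,0],"sy":[-0.048,-0.048,-0.03,0,0,0],"sz":[0.02,0.028,0,0,0,0],"drx":[0,0,0,0,0,0],"dry":[0,0,0,0,0,0],"drz":[0,0,0,0,0,0]}

```text
t: 2.7
tcp_pos: [0.4375, -0.3496, 0.2044]
tool_rot: [180.0, 0.0, 178.8]
wrist_force: [1.1, -0.4, 0.4]
width: 1.003
grip_force: 0.0
```

```bash
python3 d.py 0.435 -0.361 0.026 178.6
```

Run:
```python
from h import *
c=cam("side"); q=proj(c,[[.437,-.36,.03]])[0]; print(q); u,v=int(q[0]),int(q[1])
cv2.imwrite("pics/s1.png",cv2.resize(c["img"][v-110:v+60,u-90:u+110,::-1],None,fx=3.5,fy=3.5,interpolation=cv2.INTER_CUBIC))
```

```text
rot [0.02 0.01 0.19] shift [ 0.0023 -0.0115  0.1784] t 2.7 w 1.003
[224.359759   286.95251845]
```

View pics/s1.png

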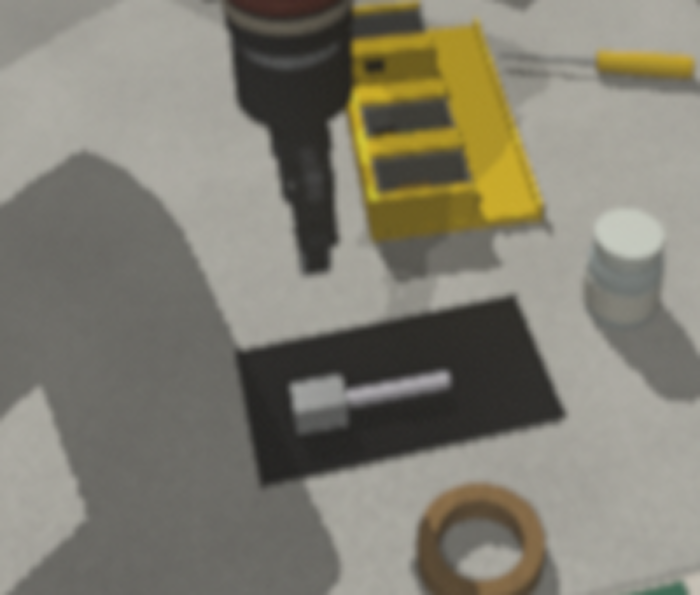

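The rod is still on the mat (block at about (320,405), pin tip at about (448,380)). The gripper is above it, so I'll descend and grip.

Emit:
jog_arm:
  motion: {"aperture":[1,1,1,1,1,1,1],"sx":[0.002,0,0,0,0,0,0],"sy":[-0.0115,0,0,0,0,0,0],"sz":[0.045,0.045,0.045,0.033,0.0105,0,0],"drx":[0,0,0,0,0,0,0],"dry":[0,0,0,0,0,0,0],"drz":[0,0,0,0,0,0,0]}

```text
t: 3.45
tcp_pos: [0.4361, -0.3626, 0.0279]
tool_rot: [-179.9, 0.1, 178.8]
wrist_force: [-0.3, -0.4, -0.3]
width: 0.999
grip_force: 0.0
```

Emit:
jog_arm:
  motion: {"aperture":[0,0,0,0,0,0,0,0,0,0],"sx":[0,0,0,0,0,0,0,0,0,0],"sy":[0,0,0,0,0,0,0,0,0,0],"sz":[0,0,0,0,0,0,0,0,0,0],"drx":[0,0,0,0,0,0,0,0,0,0],"dry":[0,0,0,0,0,0,0,0,0,0],"drz":[0,0,0,0,0,0,0,0,0,0]}
  force: 80

```text
t: 4.45
tcp_pos: [0.4354, -0.3624, 0.0266]
tool_rot: [-179.9, 0.0, 178.7]
wrist_force: [-1.3, -1.0, 5.6]
width: 0.306
grip_force: 80.0
```

Emit:
jog_arm:
  motion: {"aperture":[0,0,0,0,0,0,0,0,0,0],"sx":[0,0,0,0,0,0,0,0,0,0],"sy":[0,0,0,0.04,0.04,0.04,0.04,0.03,0,0],"sz":[-0.02,-0.04,-0.04,0,0,0,0,0,0,0],"drx":[0,0,0,0,0,0,0,0,0,0],"dry":[0,0,0,0,0,0,0,0,0,0],"drz":[0,0,3.7,0,0,0,0,0,0,0]}

```text
t: 5.45
tcp_pos: [0.4514, -0.1722, 0.1255]
tool_rot: [-180.0, -0.0, 175.1]
wrist_force: [-0.5, -0.0, -2.8]
width: 0.304
grip_force: 79.7
```

```bash
python3 d.py 0.4012 -0.1468 0.0396 175
```

```text
rot [-0.   -0.01  0.12] shift [0.0523 0.0209 0.0859] t 5.45 w 0.304
```

Emit:
jog_arm:
  motion: {"aperture":[0,0,0,0,0,0,0],"sx":[0.026,0.026,0,0,0,0,0],"sy":[0.01,0.01,0,0,0,0,0],"sz":[0,0,0.03,0.03,0.026,0,0],"drx":[0,0,0,0,0,0,0],"dry":[0,0,0,0,0,0,0],"drz":[0,0.1,0,0,0,0,0]}

```text
t: 6.15
tcp_pos: [0.4012, -0.1488, 0.0401]
tool_rot: [180.0, -0.0, 174.9]
wrist_force: [-0.4, -0.3, -1.3]
width: 0.309
grip_force: 79.6
```

```bash
python3 d.py 0.4012 -0.1468 0.0396 175
```

Run:
```python
from h import *
from ov import overlay
c=cam("side"); s=r.sense(); t=s["tcp_pos"]*1000; p=(t[0],t[1],s["tool_rot"][2]-180)
q=proj(c,[[.5,-.15,.03]])[0]; u,v=int(q[0]),int(q[1])
overlay(c,[(ROD,p,t[2]/1000-.0236),(RACK,(606.2,-53.3,-5),0)],u-70,u+70,v-60,v+50,5,"pics/s2.png")
```

```text
rot [ 0.03 -0.04 -0.12] shift [0.0001 0.0019 0.0005] t 6.15 w 0.309
```

View pics/s2.png

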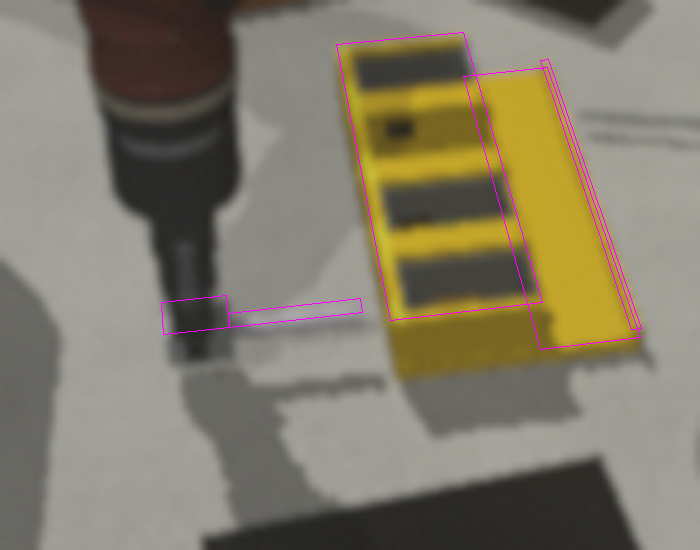

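The pin is level and points at the bay 0 hole, with its tip near (368,322) and the rack's near corner at (393,322). I'll check it laterally in the top view.

Emit:
jog_arm:
  motion: {"aperture":[0,0,0],"sx":[0,0,0],"sy":[0.0019,0,0],"sz":[0.0005,0,0],"drx":[0,0,0],"dry":[0,0,0],"drz":[-0.1,0,0]}

```text
t: 6.5
tcp_pos: [0.4021, -0.1466, 0.04]
tool_rot: [-180.0, 0.1, 175.1]
wrist_force: [1.6, 0.2, -2.9]
width: 0.309
grip_force: 79.6
```

Run:
```python
from h import *
from ov import overlay
c=cam("top"); s=r.sense(); t=s["tcp_pos"]*1000; p=(t[0],t[1],s["tool_rot"][2]-180)
q=proj(c,[[.5,-.15,.03]])[0]; u,v=int(q[0]),int(q[1])
H=[(-79,-71,y-14,y+14,18,42) for y in(-111,-37)]
overlay(c,[(ROD,p,t[2]/1000-.0236),(RACK+H,(606.2,-53.3,-5),0)],u-45,u+35,v-40,v+40,7,"pics/t2.png")
```

```text
(no output)
```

View pics/t2.png

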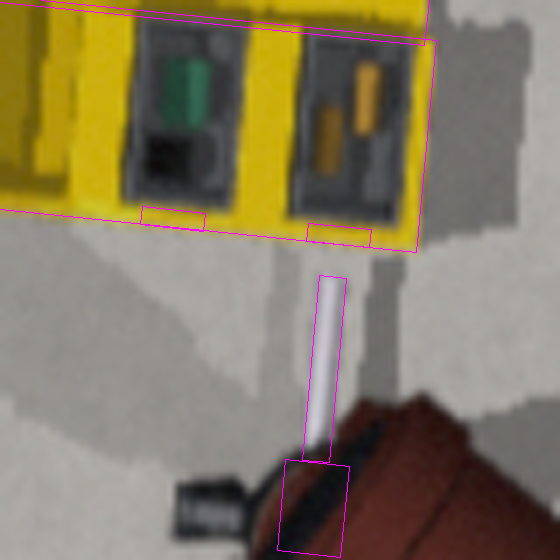

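The drawn rod lies on the seen pin, and its axis meets the hole centre near (338,235). Now I'll push.

Emit:
jog_arm:
  motion: {"aperture":[0,0,0,0,0],"sx":[-0.01,-0.01,-0.006,-0.005,-0.005],"sy":[0,0,0,0,0],"sz":[0,0,0,0,0],"drx":[0,0,0,0,0],"dry":[0,0,0,0,0],"drz":[0,0,0,0,0]}

```text
t: 7.05
tcp_pos: [0.4364, -0.1493, 0.0391]
tool_rot: [-180.0, -0.2, 175.0]
wrist_force: [-8.8, -0.5, 2.2]
width: 0.309
grip_force: 80.3
```

Emit:
jog_arm:
  motion: {"aperture":[0,0,0,0,0,0],"sx":[-0.005,-0.005,-0.005,-0.005,-0.005,-0.005],"sy":[0,0,0,0,0,0],"sz":[0,0,0,0,0,0],"drx":[0,0,0,0,0,0],"dry":[0,0,0,0,0,0],"drz":[0,0,0,0,0,0]}

```text
t: 7.65
tcp_pos: [0.4673, -0.1519, 0.0391]
tool_rot: [180.0, -0.0, 175.0]
wrist_force: [-1.9, -0.2, -3.4]
width: 0.312
grip_force: 79.8
```

Emit:
jog_arm:
  motion: {"aperture":[0,0,0,0,0,0],"sx":[-0.005,-0.005,-0.004,-0.002,0,0],"sy":[0,0,0,0,0,0],"sz":[0,0,0,0,0,0],"drx":[0,0,0,0,0,0],"dry":[0,0,0,0,0,0],"drz":[0,0,0,0,0,0]}

```text
t: 8.25
tcp_pos: [0.4834, -0.1534, 0.0393]
tool_rot: [180.0, 0.0, 175.0]
wrist_force: [-0.5, 0.2, -2.8]
width: 0.307
grip_force: 79.8
```

Run:
```python
from h import *
from ov import overlay
c=cam("top")
q=proj(c,[[.57,-.12,.03]])[0]; u,v=int(q[0]),int(q[1])
D=[(-12,72,-135,-87,12,48)]
overlay(c,[(RACK+D,(606.2,-53.3,-5),0)],u-55,u+45,v-45,v+45,6,"pics/t3.png")
```

```text
(no output)
```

View pics/t3.png

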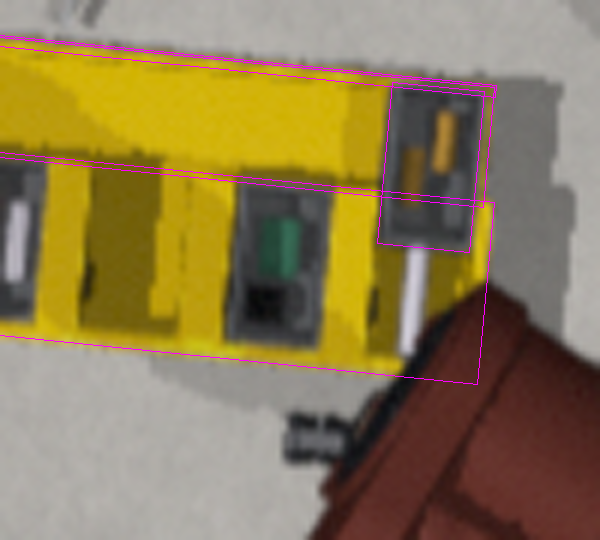

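Drawer 0 is fully out against the lip, with its outline on (380–490, 85–250), and it sits square. I'll retreat and shift to bay 1.

Emit:
jog_arm:
  motion: {"aperture":[0,0,0,0,0,0,0,0,0,0],"sx":[0.01,0.02,0.02,0.02,0.012,0,0,0,0,0],"sy":[0,0,0,0,0,0.024,0.03,0.02,0,0],"sz":[0,0,0,0,0,0,0,0,0,0],"drx":[0,0,0,0,0,0,0,0,0,0],"dry":[0,0,0,0,0,0,0,0,0,0],"drz":[0,0,0,0,0,0,0,0,0,0]}

```text
t: 9.3
tcp_pos: [0.4082, -0.0727, 0.0394]
tool_rot: [-180.0, 0.0, 175.1]
wrist_force: [0.2, 0.1, -2.8]
width: 0.304
grip_force: 79.9
```

```bash
python3 d.py 0.4077 -0.0731 0.0396 175
```

```text
rot [-0.03  0.05  0.1 ] shift [ 0.0005 -0.0005 -0.0002] t 9.3 w 0.304
```

Run:
```python
from h import *
from ov import overlay
c=cam("top"); s=r.sense(); t=s["tcp_pos"]*1000; p=(t[0],t[1],s["tool_rot"][2]-180)
q=proj(c,[[.5,-.08,.03]])[0]; u,v=int(q[0]),int(q[1])
H=[(-79,-71,y-14,y+14,18,42) for y in(-111,-37)]
overlay(c,[(ROD,p,t[2]/1000-.0236),(RACK+H,(606.2,-53.3,-5),0)],u-45,u+35,v-40,v+40,6,"pics/t4.png")
```

```text
(no output)
```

View pics/t4.png

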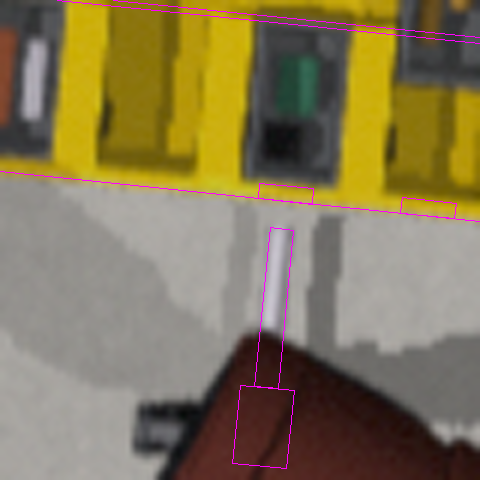

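The pin (tip at about (282,228)) is in line with hole 1 (centre about (286,190)), so I'll push the same 81 mm.

Emit:
jog_arm:
  motion: {"aperture":[0,0,0,0,0,0,0,0],"sx":[-0.01,-0.01,-0.006,-0.005,-0.005,-0.005,-0.005,-0.005],"sy":[0,0,0,0,0,0,0,0],"sz":[0,0,0,0,0,0,0,0],"drx":[0,0,0,0,0,0,0,0],"dry":[0,0,0,0,0,0,0,0],"drz":[0,0,0,0,0,0,0,0]}

```text
t: 10.15
tcp_pos: [0.4575, -0.0777, 0.0389]
tool_rot: [-180.0, -0.2, 175.0]
wrist_force: [-9.2, -1.0, 1.5]
width: 0.308
grip_force: 80.5
```

Emit:
jog_arm:
  motion: {"aperture":[0,0,0,0,0,0,0,0,0],"sx":[-0.005,-0.005,-0.005,-0.005,-0.005,-0.004,-0.002,0,0],"sy":[0,0,0,0,0,0,0,0,0],"sz":[0,0,0,0,0,0,0,0,0],"drx":[0,0,0,0,0,0,0,0,0],"dry":[0,0,0,0,0,0,0,0,0],"drz":[0,0,0,0,0,0,0,0,0]}

```text
t: 11.05
tcp_pos: [0.4895, -0.0797, 0.0391]
tool_rot: [180.0, -0.0, 175.0]
wrist_force: [-3.0, -1.4, -2.3]
width: 0.305
grip_force: 80.0
```

Emit:
jog_arm:
  motion: {"aperture":[0,0,0,0,0,0,0,0,0,0],"sx":[0.01,0.02,0.02,0.02,0.012,0,0,0,0,0],"sy":[0,0,0,0,0,0.03,0.04,0.04,0.038,0],"sz":[0,0,0,0,0,0,0,0,0,0],"drx":[0,0,0,0,0,0,0,0,0,0],"dry":[0,0,0,0,0,0,0,0,0,0],"drz":[0,0,0,0,0,0,0,0,0,0]}

```text
t: 12.05
tcp_pos: [0.4209, 0.0786, 0.0396]
tool_rot: [179.9, 0.1, 175.3]
wrist_force: [0.5, -0.9, -2.7]
width: 0.308
grip_force: 80.2
```

Emit:
jog_arm:
  motion: {"aperture":[0],"sx":[0],"sy":[0],"sz":[0],"drx":[0],"dry":[0],"drz":[0]}

```text
t: 12.15
tcp_pos: [0.421, 0.0756, 0.0395]
tool_rot: [180.0, 0.1, 175.2]
wrist_force: [0.9, -0.8, -2.6]
width: 0.31
grip_force: 80.2
```

```bash
python3 d.py 0.4206 0.0744 0.0396 175
```

Run:
```python
from h import *
from ov import overlay
c=cam("top"); s=r.sense(); t=s["tcp_pos"]*1000; p=(t[0],t[1],s["tool_rot"][2]-180)
q=proj(c,[[.54,0,.03]])[0]; u,v=int(q[0]),int(q[1])
H=[(-79,-71,y-14,y+14,18,42) for y in(111,-37)]
D=[(-12,72,y-24,y+24,12,48) for y in(-111,-37)]
overlay(c,[(ROD,p,t[2]/1000-.0236),(RACK+H+D,(606.2,-53.3,-5),0)],u-45,u+75,v-55,v+45,6,"pics/t5.png")
```

```text
rot [0.01 0.05 0.19] shift [ 0.0003 -0.0012 -0.0001] t 12.15 w 0.31
```

View pics/t5.png

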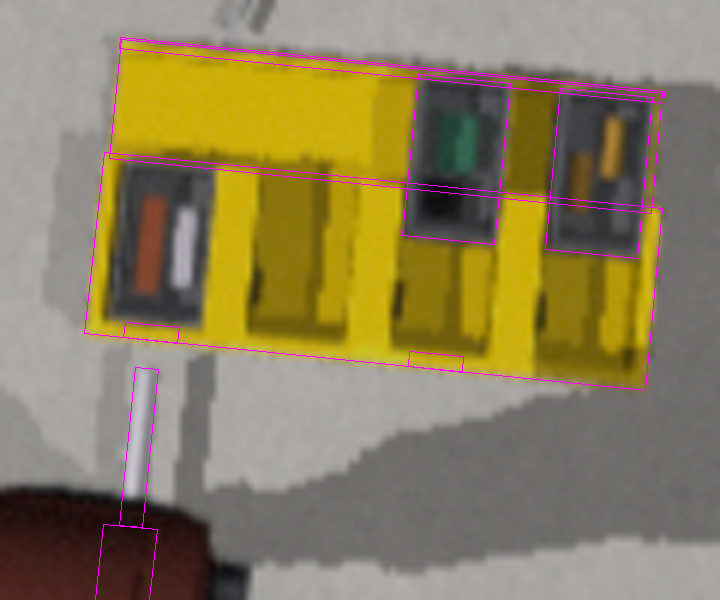

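Both pushed drawers sit square on the shelf, at (460,160) and (600,170). The pin tip at (146,368) is in line with hole 3 at (151,333), so I'll push.

Emit:
jog_arm:
  motion: {"aperture":[0,0,0,0,0,0,0,0],"sx":[-0.01,-0.01,-0.006,-0.005,-0.005,-0.005,-0.005,-0.005],"sy":[-0.001,0,0,0,0,0,0,0],"sz":[0,0,0,0,0,0,0,0],"drx":[0,0,0,0,0,0,0,0],"dry":[0,0,0,0,0,0,0,0],"drz":[0.2,0,0,0,0,0,0,0]}

```text
t: 13.0
tcp_pos: [0.4701, 0.0684, 0.0389]
tool_rot: [-180.0, -0.2, 174.7]
wrist_force: [-9.1, 0.3, 3.1]
width: 0.305
grip_force: 80.9
```

Emit:
jog_arm:
  motion: {"aperture":[0,0,0,0,0,0,0,0,0],"sx":[-0.005,-0.005,-0.005,-0.005,-0.005,-0.004,-0.002,0,0],"sy":[0,0,0,0,0,0,0,0,0],"sz":[0,0,0,0,0,0,0,0,0],"drx":[0,0,0,0,0,0,0,0,0],"dry":[0,0,0,0,0,0,0,0,0],"drz":[0,0,0,0,0,0,0,0,0]}

```text
t: 13.9
tcp_pos: [0.5016, 0.0664, 0.0389]
tool_rot: [-180.0, -0.1, 174.8]
wrist_force: [-4.8, -1.6, -1.8]
width: 0.308
grip_force: 80.5
```

Emit:
jog_arm:
  motion: {"aperture":[0,0,0,0,0,0,0,0],"sx":[0.01,0.02,0.02,0.02,0.012,0,0,0],"sy":[0,0,0,0,0,0,0,0],"sz":[0,0,0,0,0,-0.03,-0.04,-0.03],"drx":[0,0,0,0,0,0,0,0],"dry":[0,0,0,0,0,0,0,0],"drz":[0,0,0,0,0,0,0,0]}

```text
t: 14.7
tcp_pos: [0.4212, 0.0739, 0.1416]
tool_rot: [180.0, 0.1, 174.8]
wrist_force: [0.9, -1.2, -2.7]
width: 0.309
grip_force: 80.2
```

```bash
python3 d.py 0.440 -0.3475 0.14 180.8
```

```text
rot [ 0.    0.14 -5.95] shift [-0.0129 -0.4216  0.0016] t 14.7 w 0.309
```

Emit:
jog_arm:
  motion: {"aperture":[0,0,0,0,0,0,0,0,0,0],"sx":[0,-0.003,-0.003,-0.003,-0.003,-0.003,-0.003,-0.003,-0.003,-0.003],"sy":[-0.02,-0.045,-0.045,-0.045,-0.045,-0.045,-0.045,-0.045,-0.045,-0.04],"sz":[0,0,0,0,0,0,0,0,0,0],"drx":[0,0,0,0,0,0,0,0,0,0],"dry":[0,0,0,0,0,0,0,0,0,0],"drz":[-6,0,0,0,0,0,0,0,0,0]}

```text
t: 15.7
tcp_pos: [0.4518, -0.3482, 0.1393]
tool_rot: [-180.0, 0.0, -179.2]
wrist_force: [-0.4, 0.3, -1.6]
width: 0.308
grip_force: 80.2
```

Emit:
jog_arm:
  motion: {"aperture":[0,0],"sx":[0,0],"sy":[0,0],"sz":[0,0],"drx":[0,0],"dry":[0,0],"drz":[0,0]}

```text
t: 15.9
tcp_pos: [0.4516, -0.3463, 0.1388]
tool_rot: [180.0, -0.0, -179.2]
wrist_force: [-0.7, 0.9, -3.3]
width: 0.308
grip_force: 80.5
```

```bash
python3 d.py 0.455 -0.3475 0.0268 180.8
```

Run:
```python
from h import *
c=cam("side"); q=proj(c,[[.47,-.34,.05]])[0]; u,v=int(q[0]),int(q[1])
cv2.imwrite("pics/s3.png",cv2.resize(c["img"][v-100:v+50,u-90:u+90,::-1],None,fx=4,fy=4,interpolation=cv2.INTER_CUBIC))
```

```text
rot [ 0.04 -0.01 -0.04] shift [-0.0034 -0.0013  0.112 ] t 15.9 w 0.308
```

View pics/s3.png

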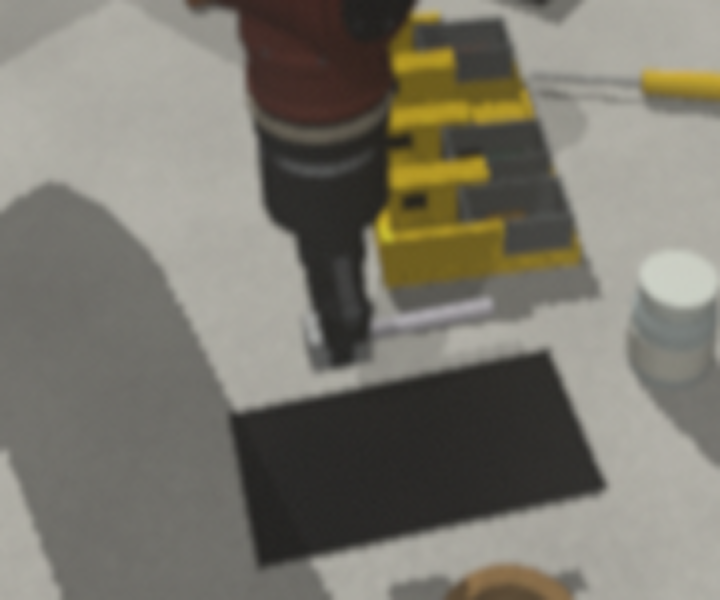

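The rod is still held level, its pin ending near (490,305) above the mat. All three drawers are out on the shelf. I'll lower the rod and release it.

Emit:
jog_arm:
  motion: {"aperture":[0,0,0,0,0,0,0,0],"sx":[-0.003,0,0,0,0,0,0,0],"sy":[-0.001,0,0,0,0,0,0,0],"sz":[0.04,0.04,0.02,0.006,0.003,0.0025,0,0],"drx":[0,0,0,0,0,0,0,0],"dry":[0,0,0,0,0,0,0,0],"drz":[0,0,0,0,0,0,0,0]}

```text
t: 16.75
tcp_pos: [0.4553, -0.3471, 0.0289]
tool_rot: [-179.9, 0.1, -179.2]
wrist_force: [0.2, -0.7, -3.2]
width: 0.309
grip_force: 80.4
```

Emit:
jog_arm:
  motion: {"aperture":[0.4,0.4,0.4,1,1,1,1],"sx":[0,0,0,0,0,0,0],"sy":[0,0,0,0,0,0,0],"sz":[0,0,0,0,0,0,0],"drx":[0,0,0,0,0,0,0],"dry":[0,0,0,0,0,0,0],"drz":[0,0,0,0,0,0,0]}

```text
t: 17.45
tcp_pos: [0.4547, -0.3465, 0.0277]
tool_rot: [180.0, -0.0, -179.2]
wrist_force: [-0.4, -0.3, 0.8]
width: 1.0
grip_force: 0.0
```

Emit:
jog_arm:
  motion: {"aperture":[1,1,1,1,1],"sx":[0,0,0,0,0],"sy":[0,0,0,0,0],"sz":[-0.03,-0.045,-0.045,-0.045,0],"drx":[0,0,0,0,0],"dry":[0,0,0,0,0],"drz":[0,0,0,0,0]}

```text
t: 17.95
tcp_pos: [0.4567, -0.3489, 0.2]
tool_rot: [-179.5, 0.4, -179.2]
wrist_force: [0.3, 0.1, 0.4]
width: 1.002
grip_force: 0.0
```

Run:
```python
r0=(606.2,-53.3,-5)
import numpy as np
a=np.radians(-5)
for n,y in((0,-111),(1,-37),(3,111)): print(n,r0[0]+np.cos(a)*33-np.sin(a)*y, r0[1]+np.sin(a)*33+np.cos(a)*y)
a=np.radians(5.3)
for sx in(-1,1):
  for sy in(-1,1): print("pocket",511.8+np.cos(a)*52*sx-np.sin(a)*40*sy,308.5+np.sin(a)*52*sx+np.cos(a)*40*sy)
```

```bash
python3 d.py 0.6488 0.0544 0.13 175
```

```text
0 629.4001375920375 -166.75375099885648
1 635.8496625553643 -93.0353433400673
3 648.7487124820177 54.40147197751103
pocket 463.7171391922642 263.86774152539556
pocket 456.3274921965393 343.52571738016206
pocket 567.2725078034607 273.47428261983794
pocket 559.8828608077358 353.13225847460444
rot [-0.43  0.39  5.85] shift [-0.1562  0.4185  0.07  ] t 17.95 w 1.002
```

Run:
```python
from h import *
from ov import overlay
c=cam("top"); H,S,V=hsv(c)
a=np.radians(-5); DB=[(-42,42,-24,24,0,36)]; res=[]
for n,y in((0,-111),(1,-37),(3,111)):
    p=(606.2+np.cos(a)*30-np.sin(a)*y,-53.3+np.sin(a)*30+np.cos(a)*y,-5)
    B=render(c,[(-48,48,-30,30,0,36)],p,.012)>0
    m=fill(big((((S<120)&(V<125))|(H<15)|(H>35))&B)); f=fit(c,DB,m,p,.012); q=f[0]
    d=np.array(q[:2])-[606.2,-53.3]; print(n,f,"rack frame",(np.cos(a)*d[0]+np.sin(a)*d[1]).round(1),(-np.sin(a)*d[0]+np.cos(a)*d[1]).round(1)); res.append((DB,q,.012))
m=fill(big((V>90)&(cv2.dilate((render(c,ROD,(455,-347,.8),.003)>0).astype(np.uint8),np.ones((12,12)))>0))); print("rod",fit(c,ROD,m,(455,-347,.8),.003))
q=proj(c,[[.58,-.05,.03]])[0]; u,v=int(q[0]),int(q[1])
overlay(c,res+[(RACK,(606.2,-53.3,-5),0)],u-65,u+65,v-45,v+45,6,"pics/t6.png")
```

```text
0 (array([ 629.5 , -169.42,   -6.94]), np.float64(63.5), np.float64(490.0)) rack frame 33.3 -113.6
1 (array([635.95, -94.18,  -5.16]), np.float64(40.6), np.float64(447.0)) rack frame 33.2 -38.1
3 (array([647.67,  53.95,  -5.46]), np.float64(40.8), np.float64(451.0)) rack frame 32.0 110.5
rod (array([ 475.15, -345.86,    0.54]), np.float64(123.5), np.float64(149.0))
```

View pics/t6.png

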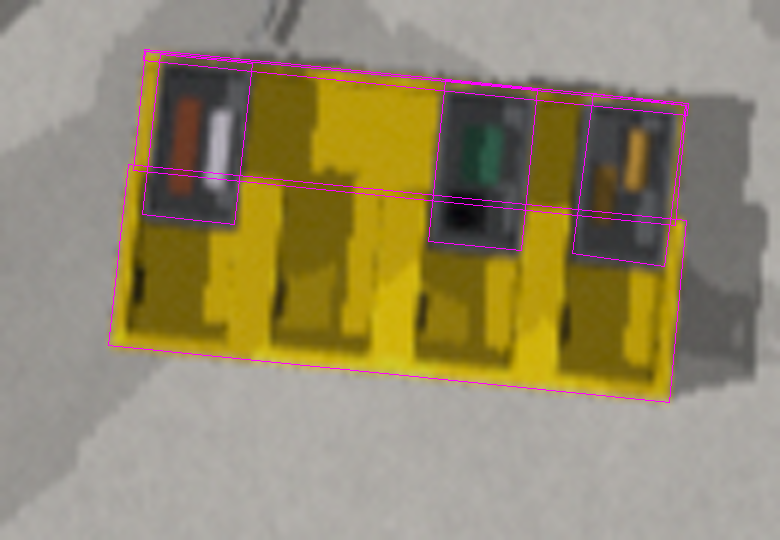

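The drawers stand at about 30–31 mm in the rack frame. Their back edges are at (190,222), (475,248) and (620,265), slightly below the fitted outlines. I'll fetch drawer 3.

Emit:
jog_arm:
  motion: {"aperture":[0.7,0.7,0.7,0.7,0.7,0.7,0.7,0.7,0.7,0.7],"sx":[-0.0155,-0.0155,-0.0155,-0.0155,-0.0155,-0.0155,-0.0155,-0.0155,-0.0155,-0.0155],"sy":[0.03,0.042,0.042,0.042,0.042,0.042,0.042,0.042,0.042,0.042],"sz":[0,0,0.005,0.005,0.01,0.01,0.01,0.01,0.01,0],"drx":[0,0,0,0,0,0,0,0,0,0],"dry":[0,0,0,0,0,0,0,0,0,0],"drz":[5.8,0,0,0,0,0,0,0,0,0]}

```text
t: 19.0
tcp_pos: [0.6404, 0.0503, 0.1293]
tool_rot: [180.0, -0.2, 175.0]
wrist_force: [0.4, -0.5, 0.9]
width: 0.7
grip_force: 0.0
```

Emit:
jog_arm:
  motion: {"aperture":[0.7,0.7,0.7],"sx":[0,0,0],"sy":[0.012,0,0],"sz":[0,0,0],"drx":[0,0,0],"dry":[0,0,0],"drz":[0,0,0]}

```text
t: 19.3
tcp_pos: [0.6419, 0.0595, 0.1319]
tool_rot: [-180.0, -0.1, 175.0]
wrist_force: [-0.2, -0.5, -0.3]
width: 0.701
grip_force: 0.0
```

```bash
python3 d.py 0.6478 0.0545 0.038 175
```

```text
rot [-0.02 -0.07  0.04] shift [-0.0063 -0.0044  0.0939] t 19.3 w 0.701
```

Emit:
jog_arm:
  motion: {"aperture":[0.7,0.7,0.7,0.7,0.7,0.7,0.7],"sx":[-0.0063,0,0,0,0,0,0],"sy":[-0.0044,0,0,0,0,0,0],"sz":[0,0.03,0.03,0.02,0.014,0,0],"drx":[0,0,0,0,0,0,0],"dry":[0,0,0,0,0,0,0],"drz":[0,0,0,0,0,0,0]}

```text
t: 20.0
tcp_pos: [0.6489, 0.0545, 0.0396]
tool_rot: [180.0, 0.1, 175.0]
wrist_force: [-0.3, 0.1, 0.7]
width: 0.706
grip_force: 0.0
```

```bash
python3 d.py 0.6478 0.0545 0.038 175
```

```text
rot [ 0.    0.05 -0.01] shift [ 0.0011 -0.0001  0.0016] t 20.0 w 0.706
```

Emit:
jog_arm:
  motion: {"aperture":[0,0,0,0,0,0,0],"sx":[0,0,0,0,0,0,0],"sy":[0,0,0,0,0,0,0],"sz":[0,0,0,0,0,0,0],"drx":[0,0,0,0,0,0,0],"dry":[0,0,0,0,0,0,0],"drz":[0,0,0,0,0,0,0]}
  force: 50

```text
t: 20.7
tcp_pos: [0.6496, 0.0549, 0.0408]
tool_rot: [-180.0, 0.2, 175.0]
wrist_force: [-0.6, -1.9, 6.4]
width: 0.553
grip_force: 53.9
```

```bash
python3 d.py 0.6478 0.0545 0.038 175
```

```text
rot [-0.03  0.17  0.04] shift [ 0.0018 -0.0006  0.0028] t 20.7 w 0.553
```

Emit:
jog_arm:
  motion: {"aperture":[0,0,0,0,0,0,0,0],"sx":[0,0,0,0,0,0,0,0],"sy":[0,0,0,0,0,0,0,0],"sz":[-0.01,-0.03,-0.04,-0.04,0,0,0,0],"drx":[0,0,0,0,0,0,0,0],"dry":[0,0,0,0,0,0,0,0],"drz":[0,0,0,0,-5,-5.3,0,0]}

```text
t: 21.5
tcp_pos: [0.6483, 0.0553, 0.1589]
tool_rot: [180.0, -0.0, -174.8]
wrist_force: [0.2, 0.6, -0.7]
width: 0.553
grip_force: 53.0
```

```bash
python3 d.py 0.4596 0.3438 0.1 185.3
```

```text
rot [ 0.01 -0.01 -0.1 ] shift [0.1612 0.3046 0.0589] t 21.5 w 0.553
```

Emit:
jog_arm:
  motion: {"aperture":[0,0,0,0,0,0,0,0,0,0],"sx":[0.016,0.018,0.018,0.018,0.018,0.018,0.018,0.018,0.018,0],"sy":[0.03,0.035,0.035,0.035,0.035,0.035,0.035,0.035,0.03,0],"sz":[0,0,0,0,0,0.01,0.02,0.02,0.009,0],"drx":[0,0,0,0,0,0,0,0,0,0],"dry":[0,0,0,0,0,0,0,0,0,0],"drz":[0,0,0,0,0,0,0,0,0,0]}

```text
t: 22.5
tcp_pos: [0.4567, 0.3464, 0.0977]
tool_rot: [-180.0, -0.2, -174.6]
wrist_force: [0.4, -0.5, -1.6]
width: 0.552
grip_force: 52.9
```

Emit:
jog_arm:
  motion: {"aperture":[0,0],"sx":[0,0],"sy":[0,0],"sz":[0,0],"drx":[0,0],"dry":[0,0],"drz":[0,0]}

```text
t: 22.7
tcp_pos: [0.4614, 0.3437, 0.1002]
tool_rot: [180.0, 0.0, -174.7]
wrist_force: [-0.5, -1.5, -2.0]
width: 0.552
grip_force: 52.9
```

```bash
python3 d.py 0.4596 0.3438 0.06 185.3
```

Run:
```python
from h import *
from ov import overlay
c=cam("side"); s=r.sense(); t=s["tcp_pos"]*1000; p=(t[0]-3.3,t[1]-.3,5.3)
PK=[(sx*52-44.5,sx*52+44.5,sy*40-26.5,sy*40+26.5,0,14) for sx in(-1,1) for sy in(-1,1)]
q=proj(c,[[.51,.31,.03]])[0]; u,v=int(q[0]),int(q[1])
overlay(c,[([(-42,42,-24,24,0,36)],p,t[2]/1000-.0288),(PK+TRAY,(511.8,308.5,5.3),0)],u-55,u+45,v-45,v+30,7,"pics/s4.png")
```

```text
rot [ 0.    0.04 -0.05] shift [0.0017 0.0003 0.0402] t 22.7 w 0.552
```

View pics/s4.png

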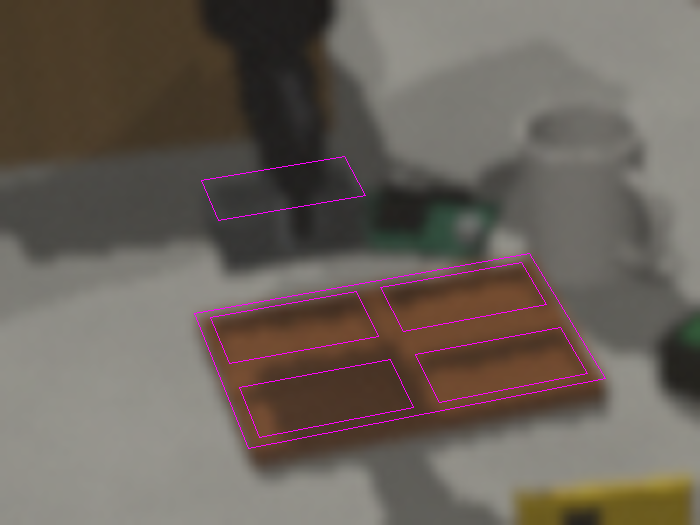

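The drawer (about (290,215)) is held level above the far-left pocket and its outline agrees to within a couple of mm. I'll lower it and watch the force.

Emit:
jog_arm:
  motion: {"aperture":[0,0,0,0,0,0],"sx":[0.0017,0,0,0,0,0],"sy":[0,0,0,0,0,0],"sz":[0.03,0.02,0.005,0,0,0],"drx":[0,0,0,0,0,0],"dry":[0,0,0,0,0,0],"drz":[0,0,0,0,0,0]}

```text
t: 23.35
tcp_pos: [0.4601, 0.3441, 0.0463]
tool_rot: [180.0, 0.1, -174.7]
wrist_force: [-0.5, -0.2, -0.3]
width: 0.551
grip_force: 53.0
```

```bash
python3 d.py 0.4596 0.3438 0.036 185.3
```

```text
rot [0.04 0.12 0.02] shift [ 0.0005 -0.0003  0.0103] t 23.35 w 0.551
```

Emit:
jog_arm:
  motion: {"aperture":[0,0,0],"sx":[0,0,0],"sy":[0,0,0],"sz":[0.003,0.003,0],"drx":[0,0,0],"dry":[0,0,0],"drz":[0,0,0]}

```text
t: 23.65
tcp_pos: [0.4588, 0.3438, 0.0383]
tool_rot: [-180.0, -0.0, -174.7]
wrist_force: [0.5, -0.4, -1.2]
width: 0.553
grip_force: 53.0
```

```bash
python3 d.py 0.4596 0.3438 0.036 185.3
```

```text
rot [-0.   -0.03  0.04] shift [-0.0008 -0.0001  0.0023] t 23.65 w 0.553
```

No contact force and the drawer is already below the rim, so it is in the pocket. I'll lower the last 2.5 mm and release.

Emit:
jog_arm:
  motion: {"aperture":[0,0,0],"sx":[-0.0008,0,0],"sy":[0,0,0],"sz":[0.0015,0.001,0],"drx":[0,0,0],"dry":[0,0,0],"drz":[0,0,0]}

```text
t: 23.95
tcp_pos: [0.4597, 0.3439, 0.0361]
tool_rot: [180.0, -0.0, -174.7]
wrist_force: [-0.0, 0.2, -1.1]
width: 0.549
grip_force: 53.0
```

Emit:
jog_arm:
  motion: {"aperture":[0.7,0.7,0.7,0.7,0.7,0.7,0.7,0.7,0.7,0.7],"sx":[0,0,0,0,0,0,0,0,0,0],"sy":[0,0,0,0,0,0,0,0,0,0],"sz":[0,0,0,0,-0.03,-0.04,-0.04,0,0,0],"drx":[0,0,0,0,0,0,0,0,0,0],"dry":[0,0,0,0,0,0,0,0,0,0],"drz":[0,0,0,0,0,0,0,4,6.3,0]}

```text
t: 24.95
tcp_pos: [0.46, 0.344, 0.1466]
tool_rot: [180.0, 0.0, 174.9]
wrist_force: [-0.4, -0.2, 0.2]
width: 0.695
grip_force: 0.0
```

```bash
python3 d.py 0.6349 -0.0931 0.13 175
```

```text
rot [ 0.02  0.03 -0.06] shift [-0.2124 -0.4202  0.0166] t 24.95 w 0.695
```

Emit:
jog_arm:
  motion: {"aperture":[0.7,0.7,0.7,0.7,0.7,0.7,0.7,0.7,0.7,0.7],"sx":[-0.0212,-0.0212,-0.0212,-0.0212,-0.0212,-0.0212,-0.0212,-0.0212,-0.0212,-0.0212],"sy":[-0.042,-0.042,-0.042,-0.042,-0.042,-0.042,-0.042,-0.042,-0.042,-0.042],"sz":[0,0,0,0,0,0,0,0,0,0.016],"drx":[0,0,0,0,0,0,0,0,0,0],"dry":[0,0,0,0,0,0,0,0,0,0],"drz":[0,0,0,0,0,0,0,0,0,0]}

```text
t: 25.95
tcp_pos: [0.6363, -0.0952, 0.1321]
tool_rot: [-180.0, 0.2, 175.2]
wrist_force: [0.7, 0.8, 0.6]
width: 0.7
grip_force: 0.0
```

Emit:
jog_arm:
  motion: {"aperture":[0.7,0.7,0.7],"sx":[0,0,0],"sy":[0,0,0],"sz":[0,0,0],"drx":[0,0,0],"dry":[0,0,0],"drz":[0,0,0]}

```text
t: 26.25
tcp_pos: [0.6345, -0.092, 0.1303]
tool_rot: [180.0, -0.0, 175.2]
wrist_force: [-0.3, 0.8, -0.6]
width: 0.698
grip_force: 0.0
```

```bash
python3 d.py 0.6349 -0.0930 0.0395 175
```

Run:
```python
from h import *
from ov import overlay
c=cam("top"); PK=[(sx*52-44.5,sx*52+44.5,sy*40-26.5,sy*40+26.5,0,14) for sx in(-1,1) for sy in(-1,1)]
q=proj(c,[[.51,.31,.03]])[0]; u,v=int(q[0]),int(q[1])
overlay(c,[([(-42,42,-24,24,0,36)],(456.3,343.5,5.3),.006),(PK+TRAY,(511.8,308.5,5.3),0)],u-35,u+35,v-40,v+40,7,"pics/t7.png")
```

```text
rot [ 0.02 -0.02  0.16] shift [-0.0005 -0.001   0.0908] t 26.25 w 0.698
```

View pics/t7.png

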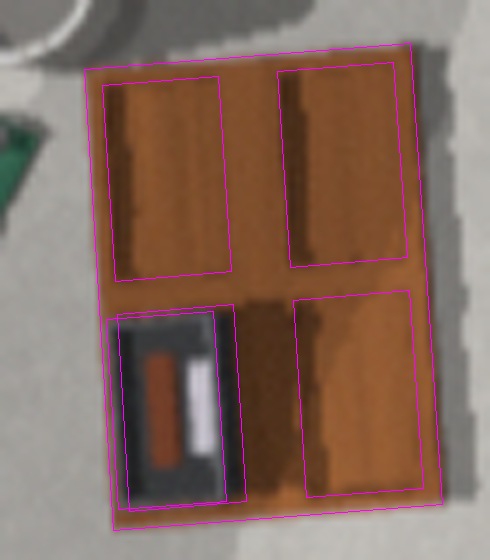

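Drawer 3 sits inside pocket 1, square, at about (170,410). It is roughly 1–2 mm right of its outline, so I'll aim 1 mm lower in y for the next ones. Next is drawer 1.

Emit:
jog_arm:
  motion: {"aperture":[0.7,0.7,0.7,0.7,0.7,0.7],"sx":[-0.0005,0,0,0,0,0],"sy":[-0.001,0,0,0,0,0],"sz":[0.03,0.03,0.02,0.0108,0,0],"drx":[0,0,0,0,0,0],"dry":[0,0,0,0,0,0],"drz":[0.1,0,0,0,0,0]}

```text
t: 26.9
tcp_pos: [0.6357, -0.0935, 0.0408]
tool_rot: [-180.0, 0.1, 175.0]
wrist_force: [0.7, -0.1, 0.5]
width: 0.7
grip_force: 0.0
```

```bash
python3 d.py 0.6349 -0.093 0.0395 175
```

```text
rot [-0.01  0.08 -0.  ] shift [0.0009 0.0004 0.0013] t 26.9 w 0.7
```

Emit:
jog_arm:
  motion: {"aperture":[0,0,0,0,0,0,0],"sx":[0,0,0,0,0,0,0],"sy":[0,0,0,0,0,0,0],"sz":[0,0,0,0,0,0,0],"drx":[0,0,0,0,0,0,0],"dry":[0,0,0,0,0,0,0],"drz":[0,0,0,0,0,0,0]}
  force: 50

```text
t: 27.6
tcp_pos: [0.6362, -0.0941, 0.0415]
tool_rot: [-180.0, 0.1, 175.0]
wrist_force: [-1.8, 1.3, 6.5]
width: 0.551
grip_force: 53.5
```

```bash
python3 d.py 0.6349 -0.093 0.0395 175
```

```text
rot [-0.02  0.15 -0.05] shift [0.0014 0.001  0.002 ] t 27.6 w 0.551
```

Emit:
jog_arm:
  motion: {"aperture":[0,0,0,0,0,0,0,0],"sx":[0,0,0,0,0,0,0,0],"sy":[0,0,0,0,0,0,0,0],"sz":[-0.01,-0.03,-0.04,-0.04,0,0,0,0],"drx":[0,0,0,0,0,0,0,0],"dry":[0,0,0,0,0,0,0,0],"drz":[0,0,0,0,-5,-5.3,0,0]}

```text
t: 28.4
tcp_pos: [0.6351, -0.0939, 0.1597]
tool_rot: [180.0, 0.0, -174.9]
wrist_force: [0.3, 0.5, -1.9]
width: 0.549
grip_force: 52.6
```

```bash
python3 d.py 0.4668 0.2632 0.1 185.3
```

```text
rot [ 0.    0.   -0.21] shift [0.1346 0.3711 0.0597] t 28.4 w 0.549
```

Emit:
jog_arm:
  motion: {"aperture":[0,0,0,0,0,0,0,0,0,0],"sx":[0.0134,0.0135,0.0135,0.0135,0.0135,0.0135,0.0135,0.0135,0.0135,0.0135],"sy":[0.037,0.037,0.037,0.037,0.037,0.037,0.037,0.037,0.037,0.037],"sz":[0,0,0,0,0,0,0,0.02,0.02,0.02],"drx":[0,0,0,0,0,0,0,0,0,0],"dry":[0,0,0,0,0,0,0,0,0,0],"drz":[-0.2,0,0,0,0,0,0,0,0,0]}

```text
t: 29.4
tcp_pos: [0.465, 0.2631, 0.099]
tool_rot: [180.0, 0.0, -174.7]
wrist_force: [1.1, 0.2, -2.2]
width: 0.553
grip_force: 52.7
```

Emit:
jog_arm:
  motion: {"aperture":[0,0,0],"sx":[0,0,0],"sy":[0,0,0],"sz":[0,0,0],"drx":[0,0,0],"dry":[0,0,0],"drz":[0,0,0]}

```text
t: 29.7
tcp_pos: [0.4666, 0.2613, 0.1002]
tool_rot: [-180.0, 0.1, -174.7]
wrist_force: [0.0, 0.1, -1.2]
width: 0.551
grip_force: 52.8
```

```bash
python3 d.py 0.4668 0.2632 0.0465 185.3
```

```text
rot [-0.    0.06  0.05] shift [-0.0003  0.0019  0.0537] t 29.7 w 0.551
```

Emit:
jog_arm:
  motion: {"aperture":[0,0,0,0,0],"sx":[0,0,0,0,0],"sy":[0.0019,0,0,0,0],"sz":[0.03,0.02,0.004,0,0],"drx":[0,0,0,0,0],"dry":[0,0,0,0,0],"drz":[0,0,0,0,0]}

```text
t: 30.2
tcp_pos: [0.4669, 0.2634, 0.047]
tool_rot: [180.0, 0.1, -174.6]
wrist_force: [-0.1, -0.5, -2.5]
width: 0.548
grip_force: 52.8
```

```bash
python3 d.py 0.4668 0.2632 0.0365 185.3
```

```text
rot [0.02 0.11 0.08] shift [ 0.0001 -0.0002  0.0105] t 30.2 w 0.548
```

Emit:
jog_arm:
  motion: {"aperture":[0,0,0],"sx":[0,0,0],"sy":[0,0,0],"sz":[0.003,0.003,0],"drx":[0,0,0],"dry":[0,0,0],"drz":[0,0,0]}

```text
t: 30.5
tcp_pos: [0.4657, 0.2636, 0.0394]
tool_rot: [180.0, -0.0, -174.6]
wrist_force: [0.3, -0.2, -1.5]
width: 0.554
grip_force: 52.8
```

```bash
python3 d.py 0.4668 0.2632 0.0365 185.3
```

```text
rot [ 0.   -0.    0.14] shift [-0.0011 -0.0005  0.0029] t 30.5 w 0.554
```

Emit:
jog_arm:
  motion: {"aperture":[0,0,0],"sx":[-0.001,0,0],"sy":[0,0,0],"sz":[0.002,0.001,0],"drx":[0,0,0],"dry":[0,0,0],"drz":[0,0,0]}

```text
t: 30.8
tcp_pos: [0.4666, 0.2637, 0.0363]
tool_rot: [180.0, -0.0, -174.6]
wrist_force: [-0.0, -0.1, -2.0]
width: 0.552
grip_force: 52.8
```

Emit:
jog_arm:
  motion: {"aperture":[0.7,0.7,0.7,0.7,0.7,0.7,0.7,0.7,0.7,0.7],"sx":[0,0,0,0,0,0,0,0,0,0],"sy":[0,0,0,0,0,0,0,0,0,0],"sz":[0,0,0,0,-0.03,-0.04,-0.04,0,0,0],"drx":[0,0,0,0,0,0,0,0,0,0],"dry":[0,0,0,0,0,0,0,0,0,0],"drz":[0,0,0,0,0,0,0,4,6.3,0]}

```text
t: 31.8
tcp_pos: [0.4669, 0.2638, 0.1468]
tool_rot: [180.0, 0.0, 175.0]
wrist_force: [-0.0, -0.1, -0.3]
width: 0.698
grip_force: 0.0
```

```bash
python3 d.py 0.6284 -0.1667 0.13 175
```

```text
rot [0.02 0.04 0.05] shift [-0.1984 -0.4148  0.0168] t 31.8 w 0.698
```

Emit:
jog_arm:
  motion: {"aperture":[0.7,0.7,0.7,0.7,0.7,0.7,0.7,0.7,0.7,0.7],"sx":[-0.0198,-0.0198,-0.0198,-0.0198,-0.0198,-0.0198,-0.0198,-0.0198,-0.0198,-0.0198],"sy":[-0.0415,-0.0415,-0.0415,-0.0415,-0.0415,-0.0415,-0.0415,-0.0415,-0.0415,-0.0415],"sz":[0,0,0,0,0,0,0,0,0,0.016],"drx":[0,0,0,0,0,0,0,0,0,0],"dry":[0,0,0,0,0,0,0,0,0,0],"drz":[0,0,0,0,0,0,0,0,0,0]}

```text
t: 32.8
tcp_pos: [0.6303, -0.169, 0.1322]
tool_rot: [-179.9, 0.2, 175.3]
wrist_force: [0.4, -0.1, 0.2]
width: 0.698
grip_force: 0.0
```

Emit:
jog_arm:
  motion: {"aperture":[0.7,0.7,0.7],"sx":[0,0,0],"sy":[0,0,0],"sz":[0,0,0],"drx":[0,0,0],"dry":[0,0,0],"drz":[0,0,0]}

```text
t: 33.1
tcp_pos: [0.6286, -0.1658, 0.1306]
tool_rot: [180.0, -0.0, 175.3]
wrist_force: [-0.2, 0.4, -0.2]
width: 0.698
grip_force: 0.0
```

```bash
python3 d.py 0.6284 -0.1667 0.0395 175
```

```text
rot [ 0.02 -0.01  0.26] shift [ 0.0002 -0.0009  0.0911] t 33.1 w 0.698
```

Emit:
jog_arm:
  motion: {"aperture":[0.7,0.7,0.7,0.7,0.7,0.7],"sx":[0,0,0,0,0,0],"sy":[-0.001,0,0,0,0,0],"sz":[0.03,0.03,0.02,0.011,0,0],"drx":[0,0,0,0,0,0],"dry":[0,0,0,0,0,0],"drz":[0.2,0,0,0,0,0]}

```text
t: 33.7
tcp_pos: [0.6294, -0.1672, 0.0409]
tool_rot: [-180.0, 0.1, 175.0]
wrist_force: [1.1, -0.3, 0.1]
width: 0.697
grip_force: 0.0
```

```bash
python3 d.py 0.6284 -0.1667 0.0395 175
```

```text
rot [-0.03  0.08  0.  ] shift [0.001  0.0004 0.0014] t 33.7 w 0.697
```

Emit:
jog_arm:
  motion: {"aperture":[0,0,0,0,0,0,0],"sx":[0,0,0,0,0,0,0],"sy":[0,0,0,0,0,0,0],"sz":[0,0,0,0,0,0,0],"drx":[0,0,0,0,0,0,0],"dry":[0,0,0,0,0,0,0],"drz":[0,0,0,0,0,0,0]}
  force: 50

```text
t: 34.4
tcp_pos: [0.6298, -0.1679, 0.0416]
tool_rot: [-180.0, 0.1, 175.0]
wrist_force: [-1.8, 1.9, 7.1]
width: 0.552
grip_force: 53.3
```

Emit:
jog_arm:
  motion: {"aperture":[0,0,0,0,0,0,0,0],"sx":[0,0,0,0,0,0,0,0],"sy":[0,0,0,0,0,0,0,0],"sz":[-0.01,-0.03,-0.04,-0.04,0,0,0,0],"drx":[0,0,0,0,0,0,0,0],"dry":[0,0,0,0,0,0,0,0],"drz":[0,0,0,0,-5,-5.3,0,0]}

```text
t: 35.2
tcp_pos: [0.6287, -0.1676, 0.1597]
tool_rot: [180.0, 0.0, -174.9]
wrist_force: [-0.5, -0.7, -1.3]
width: 0.553
grip_force: 52.4
```

```bash
python3 d.py 0.5704 0.2728 0.11 185.3
```

```text
rot [ 0.    0.   -0.21] shift [0.0174 0.4439 0.0497] t 35.2 w 0.553
```

Emit:
jog_arm:
  motion: {"aperture":[0,0,0,0,0,0,0,0,0,0],"sx":[0.0017,0.0017,0.0017,0.0017,0.0017,0.0017,0.0017,0.0017,0.0017,0.0017],"sy":[0.044,0.0445,0.0445,0.0445,0.0445,0.0445,0.0445,0.0445,0.0445,0.0445],"sz":[0,0,0,0,0,0,0,0.015,0.015,0.02],"drx":[0,0,0,0,0,0,0,0,0,0],"dry":[0,0,0,0,0,0,0,0,0,0],"drz":[-0.2,0,0,0,0,0,0,0,0,0]}

```text
t: 36.2
tcp_pos: [0.5698, 0.2753, 0.1098]
tool_rot: [180.0, 0.1, -174.7]
wrist_force: [1.1, -0.5, -1.3]
width: 0.549
grip_force: 52.4
```

Emit:
jog_arm:
  motion: {"aperture":[0,0,0],"sx":[0,0,0],"sy":[0,0,0],"sz":[0,0,0],"drx":[0,0,0],"dry":[0,0,0],"drz":[0,0,0]}

```text
t: 36.5
tcp_pos: [0.5703, 0.2727, 0.11]
tool_rot: [-180.0, 0.0, -174.6]
wrist_force: [0.5, -0.0, -1.5]
width: 0.552
grip_force: 52.6
```

```bash
python3 d.py 0.5704 0.2728 0.0465 185.3
```

Run:
```python
from h import *
from ov import overlay
c=cam("side"); s=r.sense(); t=s["tcp_pos"]*1000; p=(t[0]-3.1,t[1]-.3,5.3)
PK=[(sx*52-44.5,sx*52+44.5,sy*40-26.5,sy*40+26.5,0,14) for sx in(-1,1) for sy in(-1,1)]
q=proj(c,[[.51,.31,.03]])[0]; u,v=int(q[0]),int(q[1])
overlay(c,[([(-42,42,-24,24,0,36)],p,t[2]/1000-.0295),(PK+TRAY,(511.8,308.5,5.3),0)],u-55,u+45,v-45,v+30,7,"pics/s5.png")
```

```text
rot [-0.01  0.04  0.05] shift [-0.0001  0.0001  0.0635] t 36.5 w 0.552
```

View pics/s5.png

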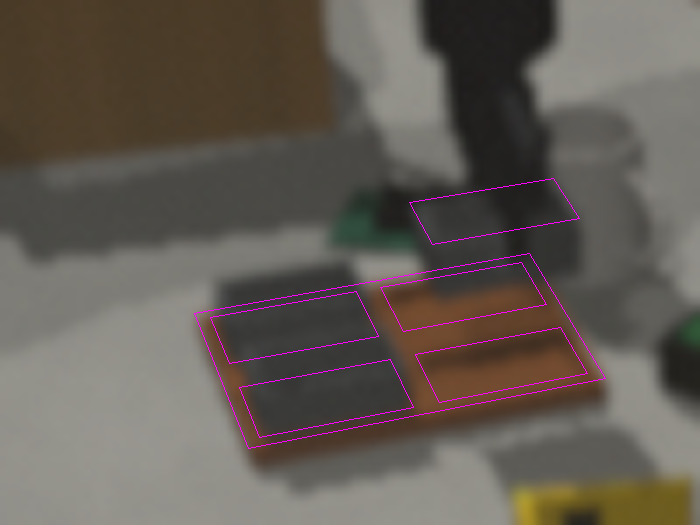

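Drawers 3 and 1 sit in the two near-side pockets, at (290,310) and (325,390). Drawer 0 (about (500,230)) is held level over pocket 2, so I'll lower it.

Emit:
jog_arm:
  motion: {"aperture":[0,0,0,0,0],"sx":[0,0,0,0,0],"sy":[0,0,0,0,0],"sz":[0.03,0.025,0.008,0,0],"drx":[0,0,0,0,0],"dry":[0,0,0,0,0],"drz":[0,0,0,0,0]}

```text
t: 37.05
tcp_pos: [0.5708, 0.273, 0.048]
tool_rot: [180.0, 0.1, -174.6]
wrist_force: [0.5, -0.5, -0.8]
width: 0.554
grip_force: 52.6
```

```bash
python3 d.py 0.5704 0.2728 0.0365 185.3
```

```text
rot [0.02 0.1  0.09] shift [ 0.0005 -0.0002  0.0115] t 37.05 w 0.554
```

Emit:
jog_arm:
  motion: {"aperture":[0,0,0],"sx":[0,0,0],"sy":[0,0,0],"sz":[0.003,0.003,0],"drx":[0,0,0],"dry":[0,0,0],"drz":[0,0,0]}

```text
t: 37.35
tcp_pos: [0.5699, 0.2734, 0.0405]
tool_rot: [180.0, 0.0, -174.6]
wrist_force: [-0.5, 0.7, -2.0]
width: 0.55
grip_force: 52.6
```

```bash
python3 d.py 0.5704 0.2728 0.0365 185.3
```

```text
rot [0.01 0.01 0.14] shift [-0.0005 -0.0006  0.004 ] t 37.35 w 0.55
```

Emit:
jog_arm:
  motion: {"aperture":[0,0,0],"sx":[-0.0005,0,0],"sy":[0,0,0],"sz":[0.002,0.002,0],"drx":[0,0,0],"dry":[0,0,0],"drz":[0,0,0]}

```text
t: 37.65
tcp_pos: [0.5701, 0.2734, 0.0361]
tool_rot: [-180.0, -0.0, -174.6]
wrist_force: [-1.0, -0.0, -1.5]
width: 0.554
grip_force: 52.6
```

Emit:
jog_arm:
  motion: {"aperture":[0.7,0.7,0.7,0.7,0.7,0.7,0.7,0.7,0.7,0.7],"sx":[0,0,0,0,0,0,0,0,0,0],"sy":[0,0,0,0,0,0,0,-0.04,-0.04,-0.04],"sz":[0,0,0,0,-0.03,-0.04,-0.04,0,0,0],"drx":[0,0,0,0,0,0,0,0,0,0],"dry":[0,0,0,0,0,0,0,0,0,0],"drz":[0,0,0,0,0,0,0,0,0,0]}

```text
t: 38.65
tcp_pos: [0.5819, 0.1529, 0.1471]
tool_rot: [-180.0, 0.1, -174.5]
wrist_force: [0.4, 0.1, 0.1]
width: 0.7
grip_force: 0.0
```

Emit:
jog_arm:
  motion: {"aperture":[0.7,0.7,0.7,0.7,0.7,0.7],"sx":[0,0,0,0,0,0],"sy":[-0.04,-0.04,-0.04,0,0,0],"sz":[0,0,0,0,0,0],"drx":[0,0,0,0,0,0],"dry":[0,0,0,0,0,0],"drz":[0,0,0,0,0,0]}

```text
t: 39.25
tcp_pos: [0.593, 0.0352, 0.1465]
tool_rot: [180.0, 0.0, -174.5]
wrist_force: [-0.5, 0.4, -0.4]
width: 0.7
grip_force: 0.0
```

Run:
```python
from h import *
from ov import overlay
c=cam("top"); W=cloud(c); PK=[(sx*52-44.5,sx*52+44.5,sy*40-26.5,sy*40+26.5,0,14) for sx in(-1,1) for sy in(-1,1)]
D=[([(-42,42,-24,24,0,36)],(x,y,5.3),.006) for x,y in((456.3,343.5),(463.7,263.9),(567.3,273.5))]
overlay(c,D+[(TRAY,(511.8,308.5,5.3),0),(MAT,(504,-347.5,.8),0)],130,395,145,265,3,"pics/f.png")
for _,p,_ in D:
    m=(np.hypot(W[...,0]*1000-p[0],W[...,1]*1000-p[1])<55)&(W[...,2]>.03); print(m.sum(),np.percentile(W[m][:,2],[10,50,90]).round(4),rect(W[m]))
H,S,V=hsv(c); m=fill(big((V>90)&(cv2.dilate((render(c,ROD,(455,-347,.8),.003)>0).astype(np.uint8),np.ones((12,12)))>0))); print("rod",fit(c,ROD,m,(455,-347,.8),.003))
```

```text
134 [0.0322 0.0397 0.0447] (array([455.1, 343.2]), array([84.5, 49.4]), 5.56)
123 [0.033  0.0403 0.0444] (array([463. , 263.4]), array([84.2, 49.4]), 5.9)
114 [0.034  0.0403 0.045 ] (array([566.7, 273.4]), array([83.7, 49.9]), 4.92)
rod (array([ 456.57, -347.59,    2.26]), np.float64(55.2), np.float64(224.0))
```

View pics/f.png

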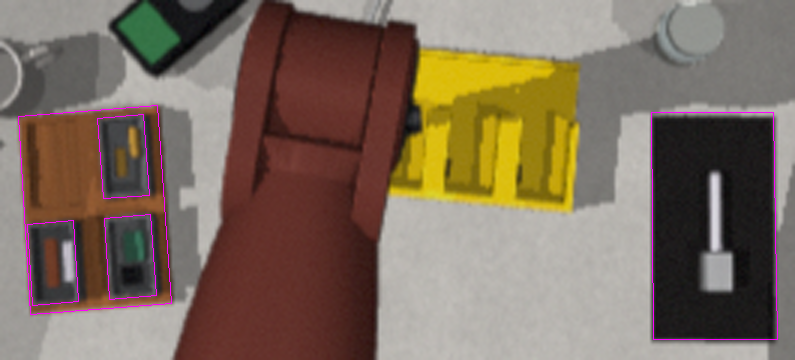

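The three drawers lie in their pockets within about 1.5 mm of their outlines, at (53,262), (131,255) and (123,157). The rod lies on the mat, block at (716,270) and tip at (715,172), and the gripper is clear of everything. I'll hand in the job.

```bash
python3 -c "from workcell import r; print(r.close_job())"
```

```text
the job is handed in; nothing more can be done
None
```

I handed the job in at about 39 s: all three drawers present are seated in tray pockets and the push rod lies flat on its mat; the hand-in gave no verdict.

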